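# Stack the pan-axis parts on the shaft of a camera turret

### The job

Build up the pan axis on the upright shaft of the beige turret pedestal: slide on the large ball bearing first, then the brass spacer sleeve, then the gear wheel with its hub up, and the black clamp collar last, each all the way down on the one below. Lower each part down the shaft, do not drop it. Leave the small bearing, the camera lens, the black tracker box and the circuit board where they are.

Things in the scene. Friction and masses are not known exactly. Their poses are not given: they have to be found in the camera images.
- pedestal: Beige cast turret pedestal, fixed on the bench, at another place each time; origin on the bench, on its axis, z up. Flange 110 mm across, 10 mm high; body 86 mm across narrowing to 60 at 34 mm height, with a small connector on its +x side; steel boss 36 mm across up to 45 mm, whose flat top is the shoulder; from it rises a plain steel shaft.
- seat (a point): Centre of the pedestal's shoulder, on the shaft axis, 45 mm above the bench; the bearing rests here. The shaft is 21 mm across and rises 64 mm above this point; its last 8 mm taper to 10 mm across. Heights of the seated parts' centres above this point: bearing 7.5, spacer 23, gear 40, collar 55 mm.
- bearing_c (a point): Large ball bearing, bright steel with two rings and a row of balls between them, lying flat: outside 52 mm, bore 25 mm, 15 mm high, 0.13 kg. Point at its centre, half-way up; z is its axis. Any yaw will do.
- spacer_c (a point): Spacer sleeve, a plain brass tube standing on end: outside 33 mm, bore 25 mm, 16 mm high, 0.05 kg. Point at its centre, half-way up; z is its axis. Any yaw will do.
- gear_c (a point): Steel gear wheel, lying flat with its hub upward: toothed rim 64 mm over the teeth and 11 mm high, above it a hub 38 mm across and 7 mm high; 18 mm high in all, bore 25 mm, 0.2 kg. Point at its centre, 9 mm above its underside; z is its axis, towards the hub. Any yaw will do.
- collar_c (a point): Clamp collar, a black steel ring with a slit on one side, lying flat: outside 43 mm, bore 25 mm, 12 mm high, 0.1 kg. Point at its centre, half-way up; z is its axis. Any yaw will do.
- smallbearing: Small bearing of another assembly, a steel ring with a black seal, 30 mm outside, bore 10 mm, 9 mm high: does not fit the shaft; loose, to be left alone. Origin at the centre of its underside.
- lens: Camera lens, a black barrel standing upright, 52 mm across, 53 mm high, glass on top; loose, to be left alone. Origin at the centre of its underside.
- tracker: Closed black plastic tracker box, 52 x 40 x 18 mm, with a steel plug that sticks out 14 mm at its -x end; loose, to be left alone. Origin at the centre of the box's underside.
- board: Green circuit board with a heat sink and a terminal block, 85 x 60 mm (long side along its x), up to 22 mm high; loose, on the far side of the bench, to be left alone. Origin at the centre of its underside.

How it is judged (in metres and radians):
On the way, in this order (a step that is already met when the one before it is completed fails the run):
1. the bearing is fully down on the shoulder of the shaft, level and let go (horizontal distance between bearing_c and seat below 0.005 m and z of bearing_c in the frame of seat between 0.0045 and 0.0105 m and angle between bearing_c's own z axis and vertical below 0.12 rad and contact force between bearing and the fingers below 0.1 N and linear speed of bearing below 0.02 m/s), for 0.2 s.
2. the spacer sleeve is down on the bearing and let go (horizontal distance between each of bearing_c, spacer_c and seat below 0.005 m and z of bearing_c in the frame of seat between 0.0045 and 0.0105 m and angle between each of bearing_c, spacer_c's own z axis and vertical below 0.12 rad and z of spacer_c in the frame of seat between 0.02 and 0.026 m and contact force between spacer and the fingers below 0.1 N and linear speed of spacer below 0.02 m/s), for 0.2 s.
3. the gear wheel is down on the spacer, hub up, and let go (horizontal distance between each of bearing_c, spacer_c, gear_c and seat below 0.005 m and z of bearing_c in the frame of seat between 0.0045 and 0.0105 m and angle between each of bearing_c, spacer_c, gear_c's own z axis and vertical below 0.12 rad and z of spacer_c in the frame of seat between 0.02 and 0.026 m and z of gear_c in the frame of seat between 0.037 and 0.043 m and contact force between gear and the fingers below 0.1 N and linear speed of gear below 0.02 m/s), for 0.2 s.
4. the clamp collar is down on the gear's hub and let go (horizontal distance between each of bearing_c, spacer_c, gear_c, collar_c and seat below 0.005 m and z of bearing_c in the frame of seat between 0.0045 and 0.0105 m and angle between each of bearing_c, spacer_c, gear_c, collar_c's own z axis and vertical below 0.12 rad and z of spacer_c in the frame of seat between 0.02 and 0.026 m and z of gear_c in the frame of seat between 0.037 and 0.043 m and z of collar_c in the frame of seat between 0.052 and 0.058 m and contact force between collar and the fingers below 0.1 N and linear speed of collar below 0.02 m/s), for 0.2 s.
At the end, for the whole second after the job is handed in: From the shoulder up: bearing, spacer, gear, collar, each with its centre within 5 mm of the shaft axis and within 3 mm of its seated height, level within 0.12 rad, all let go and at rest (all of step 4 and contact force between each of bearing, spacer, gear and the fingers below 0.1 N and linear speed of each of bearing, spacer, gear below 0.02 m/s); the robot touches nothing.
It fails at once if a part is dropped down the shaft (faster than 0.5 m/s within 10 mm of the shaft axis and less than 90 mm above the shoulder) ((horizontal distance between bearing_c and seat below 0.01 m and z of bearing_c in the frame of seat below 0.09 m and linear speed of bearing above 0.5 m/s) or (horizontal distance between spacer_c and seat below 0.01 m and z of spacer_c in the frame of seat below 0.09 m and linear speed of spacer above 0.5 m/s) or (horizontal distance between gear_c and seat below 0.01 m and z of gear_c in the frame of seat below 0.09 m and linear speed of gear above 0.5 m/s) or (horizontal distance between collar_c and seat below 0.01 m and z of collar_c in the frame of seat below 0.09 m and linear speed of collar above 0.5 m/s)).
It fails at once if the small bearing, the lens, the tracker box or the circuit board is moved by more than 20 mm or tipped (distance of any of smallbearing, lens, tracker, board from where it was at the start of the episode above 0.02 m or angle between any of smallbearing, lens, tracker, board's own z axis and vertical above 0.35 rad).
It also fails if it takes over 112 s, if anything falls off the work surface, if the arm or the gripper's body presses on something with over 40 N, if the wrist force passes 120 N, or if a joint passes its speed limit or range.

### The arm

A 7-joint arm with a two-finger parallel gripper is mounted at the origin on the work surface. World frame = base frame: x ahead of the robot, y to its left, z up, the work surface at z = 0. Lengths are in mm, angles in rad, forces in N, time in s.
With the tool pointing down it reaches from about 400 to 925 mm from the base axis. Payload 4.1 kg.
Tool frame: the origin (TCP) lies midway between the tips of the shut fingers; the grasp point (between the pads) lies 19 mm behind it; z points along the fingers, y is the direction in which the jaws open and shut (so a half turn about z gives the same grasp; the last joint's range is limited). The gripper opens to 85 mm and grips with 20 to 120 N. Pads are 22 mm wide; open, the fingers measure 114 mm over their backs; the gripper's body (76 mm by 85 mm) begins 54 mm behind the grasp point. The pads swing forward as they close: fully open they stand 13 mm farther back than shut.
Start: joints at [1.042, 0.398, 0.045, 1.537, -0.019, 1.207, -0.051], TCP at [270.887, -590.901, 231.347] pointing down, gripper open.
Joint ranges: [-2.82, 2.82], [-0.49, 2.23], [-1.37, 1.46], [0, 2.46], [-1.36, 4.5], [0.23, 2], [-2.94, 2.94]. Speed limits (rad/s): [2.57, 2.57, 3.14, 3.14, 3.14, 3.14, 3.14].

### API

Orientations are given as a rotation vector (axis times angle).
In Python, from station import * gives the robot as it stands. The module is installed in compiled form; this text tells all that it offers.
- The arm moves only by the tool carry_out, never from a script. Its arguments are lists of equal length, an entry for each row: "jaw": the finger opening in m, from 0 to 0.0854; "linear": the shift along the tool's x, y, z in m, a list of three; "turn": the turn about the tool's z in degrees. In form: {"jaw": [jaw, ...], "linear": [[x, y, z], ...], "turn": [turn, ...]}. A call has 1 to 5 rows; each row shifts and turns the commanded pose from where the row before left it, along the tool's axes as they then stand; what a row does not reach is not made up. A row lasts 1/12 s, in which the tool goes at most 41.7 mm and 7.16 degrees, less where a joint would pass 70% of its speed; a pose out of reach is approached as far as the arm can. A call is refused whole if a number of a shift passes 0.0417 or a number of a turn 7.16, either way. A call with a gripper value outside its range is refused whole. The fingers move at their own pace and stop on an object; "squeeze" is the grip in N (left out, the last holds). Time passes only in rows, so rows that do not move let the fingers close. It gives the time, the measured TCP pose, the force and the opening at its end, in the units of the state.
- observe(): the state, without advancing time (a new reading comes with each control period).
- snapshot(name): name is "scene" or "top" or "wrist"; returns a dict with "pixels" (400x640x3 uint8, red, green, blue), "z_map" (400x640 float32, mm along the optical axis (not along the pixel's ray), 0 where there is no reading), "vfov" (degrees; the focal length in pixels is half the picture's height over the tangent of half this angle, whatever the lens; pixels are square), "cx", "cy" (the principal point, pixels), "extrinsics" (4x4, takes a point from camera to world coordinates). Camera axes: x right, y up, looking along -z (the intrinsics and any distortion apply to the point x, -y, -z); pixel columns grow to the right and rows downward; lengths in mm; the calibration is good to about 2 mm. A picture is of the moment at which its call begins.
- hand_in(): hands the job in, once; it reports no verdict.
The state is a dict: "clock": time; "joint_positions": joint angles; "joint_velocities": joint speeds; "joint_efforts": joint torques, N m; "ee_pos": TCP position; "tool_rot": TCP orientation; "ft_force": force on the tool from outside, world axes, zero at the start; "torque": the same for the moment, N m; "width": opening from 0.0 (shut) to 1.0 (fully open).
Only numpy, scipy, OpenCV 4.12 (cv2) and the standard library are available. Lean on these libraries where they do the work, as an engineer would, in place of code of your own. Each camera call takes 0.05 s, during which the arm holds its last target.

## Working session

There is one attempt and no reset: what is moved stays moved. The work goes in short steps, Python scripts to look and compute and a tool call to move; the robot and the scene stay as the last step left them, time stands still between calls to the robot, and variables do not carry over. Pictures are saved under pics/ and viewed, and the job is handed in when it is done.

Besides the shell and the picture viewer there is one more tool, called after ">>>" as name([rows], argument=value, ...), one row to a line, values as JSON. carry_out: Moves the arm, as the interface text tells. Its arguments: {"type":"object","properties":{"jaw":{"type":"array","items":{"type":"number"}},"linear":{"type":"array","items":{"type":"array","items":{"type":"number"}}},"turn":{"type":"array","items":{"type":"number"}},"squeeze":{"type":"number"}},"required":["jaw","linear","turn"]}

```bash
mkdir -p pics; python3 - <<'E'
from station import *
import cv2,pickle
s=observe();print(s)
for n in("scene","top","wrist"):
    d=snapshot(n);cv2.imwrite(f"pics/{n}0.png",d["pixels"][:,:,::-1]);pickle.dump(d,open(f"{n}0.pkl","wb"))
    print(n,d["vfov"],d["cx"],d["cy"],d["extrinsics"].round(3).tolist(),[k for k in d])
E
```

```text
{'clock': 0.0, 'joint_positions': array([ 1.04199099,  0.39916478,  0.04500158,  1.53790447, -0.01868458,
        1.20688592, -0.05068063]), 'joint_velocities': array([-4.11884854e-04, -4.51282174e-04, -2.66873820e-03, -7.95429721e-04,
        1.21039557e-03, -6.97349078e-05,  1.19607220e-03]), 'joint_efforts': array([-2.46390055e-04, -4.75113559e+01,  1.36497997e+00, -2.54219306e+01,
        1.17956934e-02,  9.30541253e-03, -1.92943986e-05]), 'ee_pos': array([ 270.61577364, -590.28180511,  230.269519  ]), 'tool_rot': array([-3.06745061e+00, -6.69809573e-01,  8.56082994e-04]), 'ft_force': array([ 0.44148996, -0.34509652, -0.61687733]), 'torque': array([0.02253312, 0.02870966, 0.00489879]), 'width': 0.9989734038076765}
scene 51.73518360582578 314.5860279235327 195.87239449539695 [[0.862, -0.404, 0.306, 869.249], [0.507, 0.691, -0.516, -373.967], [-0.003, 0.6, 0.8, 646.869], [0.0, 0.0, 0.0, 1.0]] ['pixels', 'z_map', 'vfov', 'cx', 'cy', 'extrinsics']
top 44.82921584340505 315.8355322434271 193.1344566963364 [[-0.017, 0.988, -0.154, 468.514], [-1.0, -0.017, 0.006, 11.621], [0.003, 0.154, 0.988, 1167.089], [0.0, 0.0, 0.0, 1.0]] ['pixels', 'z_map', 'vfov', 'cx', 'cy', 'extrinsics']
wrist 63.01668557196268 316.4269904452184 202.86902684590729 [[0.416, 0.868, 0.27, 338.974], [-0.909, 0.398, 0.122, -559.701], [-0.001, -0.297, 0.955, 372.52], [0.0, 0.0, 0.0, 1.0]] ['pixels', 'z_map', 'vfov', 'cx', 'cy', 'extrinsics']
```

View pics/top0.png

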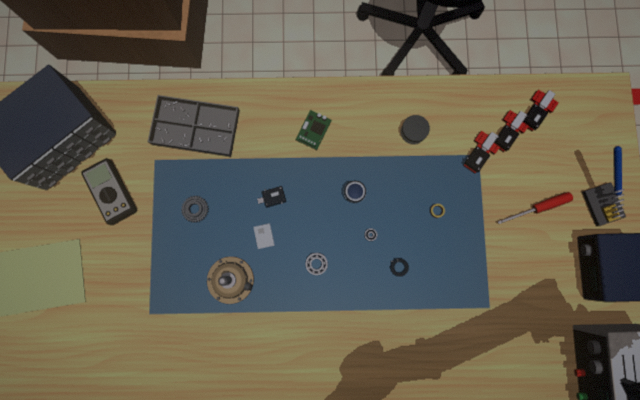

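View pics/scene0.png

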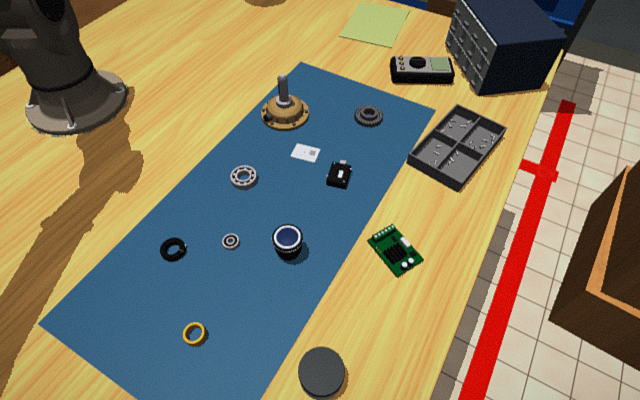

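```bash
cat > h.py <<'E'
import numpy as np,cv2,pickle
def cloud(d):
    z=d["z_map"].astype(float);H,W=z.shape
    f=H/2/np.tan(np.radians(d["vfov"]/2))
    u,v=np.meshgrid(np.arange(W),np.arange(H))
    P=np.stack([(u-d["cx"])/f*z,-(v-d["cy"])/f*z,-z,np.ones_like(z)],-1)@d["extrinsics"].T
    P=P[...,:3];P[z==0]=np.nan
    return P
def pix(d,u,v,zw):
    H=400;f=H/2/np.tan(np.radians(d["vfov"]/2));E=d["extrinsics"]
    r=E[:3,:3]@np.array([(u-d["cx"])/f,-(v-d["cy"])/f,-1]);o=E[:3,3]
    return o+r*(zw-o[2])/r[2]
def proj(d,p):
    f=200/np.tan(np.radians(d["vfov"]/2));c=np.linalg.inv(d["extrinsics"])@np.append(p,1)
    return d["cx"]+f*c[0]/-c[2],d["cy"]-f*c[1]/-c[2]
E
python3 - <<'E'
from h import *
for n,c in(("top",[("gear",195,209),("bearing",316,264),("small",371,235),("collar",399,267),("spacer",438,211),("lens",354,191),("ped",229,281),("tracker",272,196)]),("scene",[("gear",368,115),("bearing",243,177),("small",230,241),("collar",173,249),("spacer",194,334),("lens",288,240),("ped",284,105)])):
    d=pickle.load(open(n+"0.pkl","rb"));P=cloud(d)
    print(n,"zero frac",np.mean(d["z_map"]==0))
    for m,u,v in c:
        w=P[v-28:v+29,u-28:u+29];z=w[...,2]
        tab=np.nanmedian(z);k=z>tab+5
        q=w[k];print(m,"tab",tab.round(1),"n",k.sum(),"zmax",np.nanpercentile(q[:,2],98).round(1),"mid",((np.nanpercentile(q,2,0)+np.nanpercentile(q,98,0))/2).round(1),"ext",(np.nanpercentile(q,98,0)-np.nanpercentile(q,2,0)).round(1))
d=pickle.load(open("top0.pkl","rb"))
im=d["pixels"][140:320,140:480,::-1]
a=cv2.resize(im[:,:170],None,fx=4.5,fy=3.3*4.5/3.3*0.72 if 0 else 3.3,interpolation=cv2.INTER_CUBIC)
cv2.imwrite("pics/l.png",cv2.resize(im[:,:170],None,fx=3.3,fy=3.3,interpolation=cv2.INTER_CUBIC))
cv2.imwrite("pics/r.png",cv2.resize(im[:,150:],None,fx=3.3,fy=3.3,interpolation=cv2.INTER_CUBIC))
E
```

```text
top zero frac 0.0040703125
gear tab 0.6 n 478 zmax 20.6 mid [616.7 298.7  13.2] ext [61.  60.7 14.8]
bearing tab -0.0 n 311 zmax 18.4 mid [479.7   8.3  11.9] ext [51.3 49.7 13. ]
small tab -0.3 n 177 zmax 13.7 mid [ 541.7 -130.7    9.3] ext [125.6 113.6   9. ]
collar tab -0.3 n 219 zmax 15.0 mid [ 476.  -175.3    9.9] ext [119.6  94.4  10.1]
spacer tab -0.5 n 137 zmax 18.7 mid [ 617.4 -289.4   11.6] ext [104.3 123.3  14.1]
lens tab 0.1 n 425 zmax 55.1 mid [657.9 -85.6  30.3] ext [74.1 49.3 49.6]
ped tab 7.5 n 1164 zmax 106.8 mid [447.3 206.2  59.9] ext [83.8 82.8 93.7]
tracker tab 0.4 n 419 zmax 22.1 mid [642.2 113.3  13.9] ext [47.3 65.  16.5]
scene zero frac 0.00404296875
gear tab 1.6 n 442 zmax 20.4 mid [613.9 295.8  13.8] ext [58.4 58.3 13.3]
bearing tab 1.5 n 424 zmax 17.9 mid [479.1   5.6  12.6] ext [48.8 48.3 10.6]
small tab 1.3 n 189 zmax 11.5 mid [ 545.6 -124.5    9.3] ext [27.8 27.3  4.5]
collar tab 1.4 n 344 zmax 14.9 mid [ 467.8 -189.9   10.9] ext [40.  39.8  8.1]
spacer tab 1.3 n 259 zmax 18.7 mid [ 600.3 -286.7   12.8] ext [31.5 30.7 11.7]
lens tab 1.7 n 869 zmax 54.9 mid [645.4 -88.   36.1] ext [47.4 47.3 37.5]
ped tab 3.4 n 1462 zmax 102.8 mid [447.9 203.6  56. ] ext [92.2 89.  93.6]
```

View pics/wrist0.png

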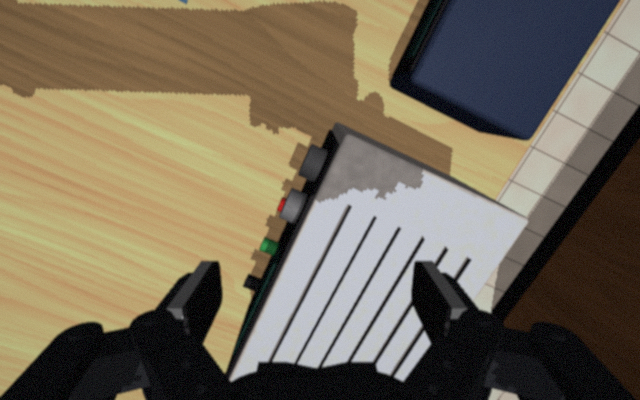

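View pics/l.png

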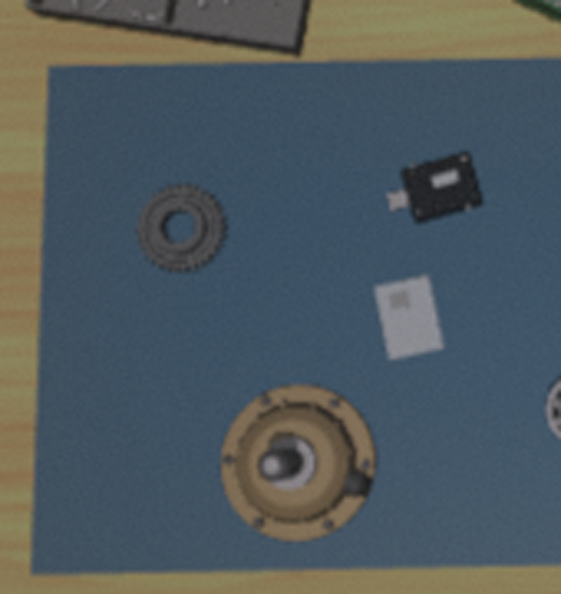

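View pics/r.png

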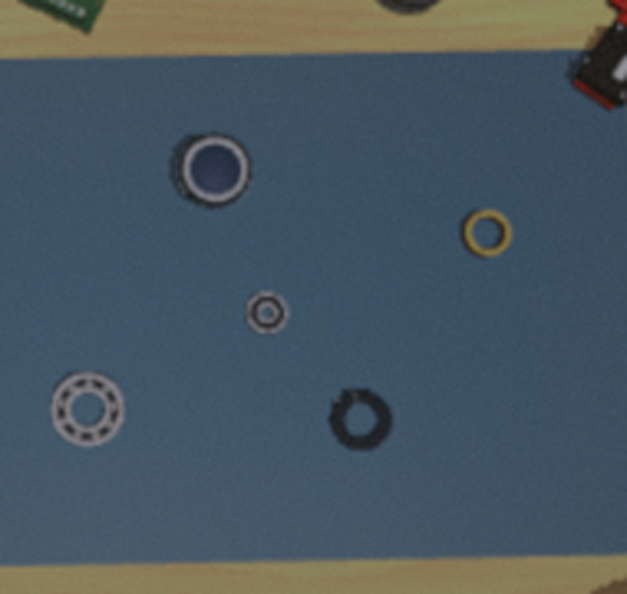

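```bash
cat >> h.py <<'E'
from scipy.spatial.transform import Rotation as R
from station import observe,snapshot
def st():
    s=observe();Rm=R.from_rotvec(s["tool_rot"]).as_matrix()
    print("t %.2f"%s["clock"],"tcp",s["ee_pos"].round(1),"yaw %.1f"%np.degrees(np.arctan2(Rm[1,0],Rm[0,0])),"tz",Rm[:,2].round(3),"w %.3f"%s["width"],"F",s["ft_force"].round(1),"j",s["joint_positions"].round(2))
    return s,Rm
def go(target,s,Rm):
    print("tool delta mm",(Rm.T@(np.array(target)-s["ee_pos"])).round(1))
E
python3 -c "
from h import *
s,Rm=st();go([479,7,200],s,Rm)"
```

```text
t 0.15 tcp [ 270.7 -590.4  230.5] yaw 24.6 tz [-0.001  0.001 -1.   ] w 0.999 F [-0.1  0.6 -0.2] j [ 1.04  0.4   0.05  1.54 -0.02  1.21 -0.05]
tool delta mm [ 438.4 -456.2   31.1]
```

>>> carry_out([
  [0.028, -0.028, 0],
  [0.031, -0.025, 0],
  [0.034, -0.021, 0],
  [0.036, -0.017, 0],
  [0.038, -0.012, 0],
], jaw=[0.085, 0.085, 0.085, 0.085, 0.085], turn=[-7, -7, -7, -7, -7])

```text
clock: 0.57
ee_pos: [338.1, -401.5, 231.0]
tool_rot: [-2.721, -1.57, 0.0]
ft_force: [2.0, -0.2, -0.0]
width: 0.999
```

>>> carry_out([
  [0.039, -0.008, 0],
  [0.04, -0.003, 0],
  [0.04, 0.002, 0],
  [0.04, 0.006, 0],
  [0.039, 0.01, 0],
], jaw=[0.085, 0.085, 0.085, 0.085, 0.085], turn=[-7, -7, -7, -7, -2.5])

```text
clock: 0.98
ee_pos: [401.2, -211.1, 231.3]
tool_rot: [2.213, 2.229, -0.0]
ft_force: [0.6, 0.2, 0.4]
width: 0.998
```

```bash
python3 -c "
from h import *
s,Rm=st();go([479,7,200],s,Rm)"
```

```text
t 0.98 tcp [ 401.2 -211.1  231.3] yaw 90.4 tz [ 0. -0. -1.] w 0.998 F [0.6 0.2 0.4] j [ 0.72  0.05 -0.34  1.97  0.02  1.12  0.38]
tool delta mm [217.5  79.3  31.2]
```

>>> carry_out([
  [0.038, 0.014, 0],
  [0.038, 0.014, 0],
  [0.038, 0.014, 0.01],
  [0.038, 0.014, 0.01],
  [0.038, 0.014, 0.01],
], jaw=[0.085, 0.085, 0.085, 0.085, 0.085], turn=[0, 0, 0, 0, 0.4])

```text
clock: 1.4
ee_pos: [470.9, -21.3, 201.2]
tool_rot: [2.226, 2.215, 0.0]
ft_force: [0.8, -0.4, -0.9]
width: 0.997
```

>>> carry_out([
  [0.023, 0.007, 0],
  [0, 0, 0],
  [0, 0, 0],
], jaw=[0.085, 0.085, 0.085], turn=[0, 0, 0])

```text
clock: 1.65
ee_pos: [477.7, 1.4, 201.1]
tool_rot: [-2.222, -2.22, 0.001]
ft_force: [0.3, -0.6, 0.4]
width: 0.988
```

```bash
python3 -c "
from h import *
s,Rm=st();go([479,7,200],s,Rm)
d=snapshot('wrist');cv2.imwrite('pics/w1.png',d['pixels'][:,:,::-1]);pickle.dump(d,open('w1.pkl','wb'))
print(proj(d,s['ee_pos']),proj(d,[479,7,15]),d['extrinsics'][:3,3])
P=cloud(d);k=(P[...,2]>8)&(P[...,2]<25)&(np.hypot(P[...,0]-479,P[...,1]-7)<45);q=P[k];print(k.sum(),np.percentile(q,1,0),np.percentile(q,99,0))
"
```

```text
t 1.65 tcp [477.7   1.4 201.1] yaw 89.9 tz [-0.001  0.    -1.   ] w 0.988 F [ 0.3 -0.6  0.4] j [ 0.42  0.14 -0.56  1.96  0.09  1.06 -0.18]
tool delta mm [5.6 1.3 1.1]
(np.float64(317.6599183435719), np.float64(263.5721588384107)) (np.float64(318.49506048853965), np.float64(172.4364313277905)) [477.36550574  76.3196429  343.23657863]
1571 [454.70994591 -18.32088713   8.94349156] [503.16679113  30.828051    15.90797986]
```

View pics/w1.png

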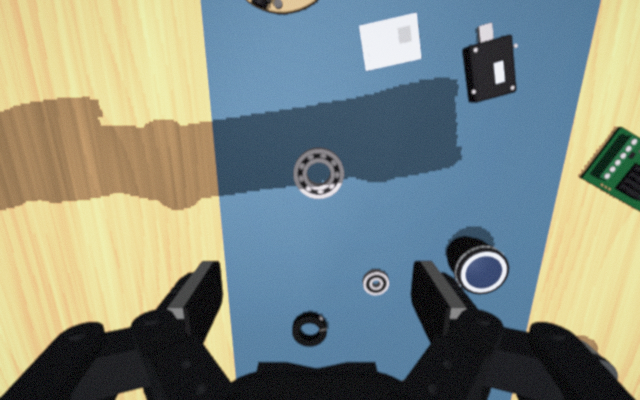

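>>> carry_out([
  [0.005, 0.001, 0.038],
  [0, 0, 0.038],
  [0, 0, 0.038],
  [0, 0, 0.034],
  [0, 0, 0.02],
], jaw=[0.085, 0.085, 0.085, 0.085, 0.085], turn=[0, 0, 0, 0, 0])

```text
clock: 2.12
ee_pos: [476.0, 2.2, 30.1]
tool_rot: [-2.229, -2.211, 0.007]
ft_force: [-0.1, -0.6, 0.3]
width: 0.998
```

```bash
python3 -c "
from h import *
s,Rm=st();go([479,7,0],s,Rm)
d=snapshot('wrist');cv2.imwrite('pics/w2.png',d['pixels'][:,:,::-1])
P=cloud(d);k=(P[...,2]>9)&(P[...,2]<20)&(np.hypot(P[...,0]-479,P[...,1]-7)<30);q=P[k];print(k.sum(),np.percentile(q,1,0),np.percentile(q,99,0))
"
```

```text
t 2.12 tcp [476.    2.2  30.1] yaw 89.5 tz [-0.005 -0.001 -1.   ] w 0.998 F [-0.1 -0.6  0.3] j [ 0.33  0.4  -0.5   2.11  0.29  0.7  -0.37]
tool delta mm [ 4.9  3.1 30.1]
5779 [454.47107584 -18.47937954   9.46911707] [503.24655903  31.06067982  15.69805999]
```

View pics/w2.png

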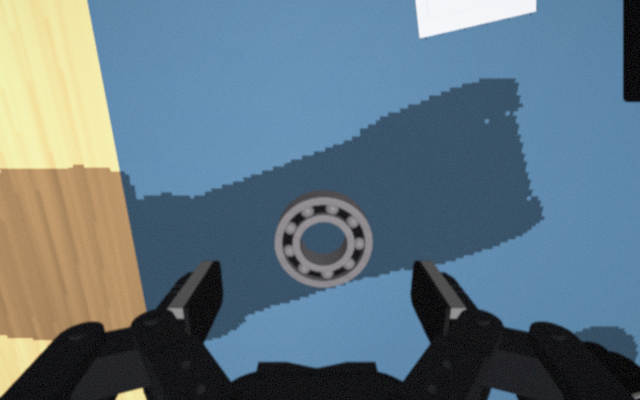

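>>> carry_out([
  [0.002, 0, 0],
  [0, 0, 0.015],
  [0, 0, 0.012],
  [0, 0, 0],
], jaw=[0.085, 0.085, 0.085, 0.085], turn=[0, 0, 0, 0])

```text
clock: 2.5
ee_pos: [478.3, 6.0, 6.0]
tool_rot: [-2.228, -2.215, 0.002]
ft_force: [-0.3, -0.2, -0.4]
width: 1.002
```

```bash
python3 -c "
from h import *
s,Rm=st();go([479,6.3,1],s,Rm)"
```

```text
t 2.50 tcp [478.3   6.    6. ] yaw 89.7 tz [-0.001 -0.001 -1.   ] w 1.002 F [-0.3 -0.2 -0.4] j [ 0.3   0.44 -0.48  2.12  0.33  0.65 -0.41]
tool delta mm [0.4 0.7 5. ]
```

>>> carry_out([
  [0, 0.001, 0.004],
  [0, 0, 0.001],
  [0, 0, 0],
  [0, 0, 0],
  [0, 0, 0],
], jaw=[0.06, 0.048, 0.045, 0.045, 0.045], turn=[0, 0, 0, 0, 0], squeeze=40)

```text
clock: 2.92
ee_pos: [480.2, 6.7, 2.3]
tool_rot: [2.226, 2.215, 0.0]
ft_force: [-1.9, -0.1, 5.3]
width: 0.579
```

>>> carry_out([
  [0, 0, 0],
  [0, 0, 0],
  [0, 0, 0],
], jaw=[0.045, 0.045, 0.045], turn=[0, 0, 0])

```text
clock: 3.17
ee_pos: [480.3, 6.8, 2.3]
tool_rot: [2.226, 2.215, 0.0]
ft_force: [-1.5, -0.3, 5.2]
width: 0.575
```

```bash
python3 -c "
from h import *
s,Rm=st()
d=snapshot('wrist');cv2.imwrite('pics/w3.png',d['pixels'][:,:,::-1])
P=cloud(d);k=(P[...,2]>12)&(P[...,2]<18)&(np.hypot(P[...,0]-479,P[...,1]-7)<25);q=P[k];print(k.sum(),np.percentile(q,1,0),np.percentile(q,99,0))
"
```

```text
t 3.17 tcp [480.3   6.8   2.3] yaw 89.7 tz [ 0.001 -0.001 -1.   ] w 0.575 F [-1.5 -0.3  5.2] j [ 0.3   0.45 -0.48  2.12  0.34  0.64 -0.42]
5147 [455.11255077 -16.78733335  12.07279802] [502.83671217  30.93530436  15.99373031]
```

View pics/w3.png

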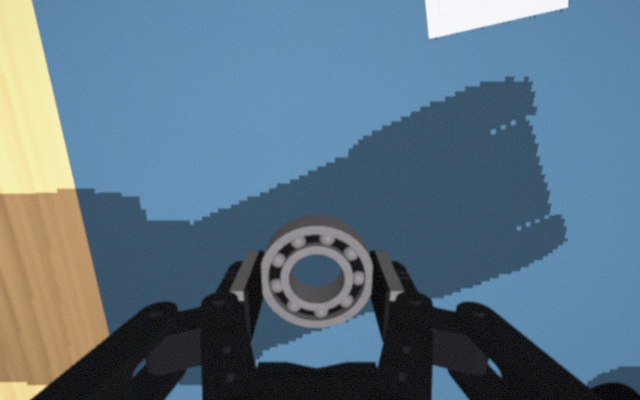

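>>> carry_out([
  [0, 0, -0.01],
  [0, 0, -0.03],
  [0, 0, -0.04],
  [0, 0, -0.04],
  [0, 0, -0.04],
], jaw=[0.045, 0.045, 0.045, 0.045, 0.045], turn=[0, 0, 0, 0, 0])

```text
clock: 3.63
ee_pos: [479.1, 7.3, 163.5]
tool_rot: [-2.226, -2.217, -0.0]
ft_force: [1.1, -0.8, -2.6]
width: 0.579
```

>>> carry_out([
  [0.03, -0.006, -0.02],
  [0.03, -0.006, 0],
  [0.03, -0.006, 0],
  [0, 0, 0],
  [0, 0, 0],
], jaw=[0.045, 0.045, 0.045, 0.045, 0.045], turn=[0, 0, 0, 0, 0])

```text
clock: 4.05
ee_pos: [461.5, 98.9, 182.1]
tool_rot: [2.221, 2.221, 0.001]
ft_force: [0.5, -0.6, -2.2]
width: 0.576
```

```bash
python3 -c "
from h import *
s,Rm=st()
d=snapshot('wrist');cv2.imwrite('pics/w4.png',d['pixels'][:,:,::-1]);pickle.dump(d,open('w4.pkl','wb'))
P=cloud(d)
k=(P[...,2]>100)&(P[...,2]<114)&(np.hypot(P[...,0]-448,P[...,1]-205)<30);q=P[k];print(k.sum(),np.percentile(q,2,0),np.percentile(q,98,0))
k=(P[...,2]>6)&(P[...,2]<13)&(np.hypot(P[...,0]-448,P[...,1]-205)<80);q=P[k];print(k.sum(),np.percentile(q,1,0),np.percentile(q,99,0))
print(proj(d,[448,205,109]),proj(d,[448,205,45]))
"
```

```text
t 4.05 tcp [461.5  98.9 182.1] yaw 90.0 tz [ 0.001 -0.    -1.   ] w 0.576 F [ 0.5 -0.6 -2.2] j [ 0.29  0.16 -0.65  1.99  0.12  1.02 -0.41]
967 [436.13358252 199.88914104 100.38732097] [454.60093002 218.37497543 109.46534432]
3906 [392.41783188 156.44917609   7.50825281] [498.05949915 255.92642745  12.76333571]
(np.float64(294.7279682406397), np.float64(47.414622551944234)) (np.float64(299.8369946791431), np.float64(60.24873109236398))
```

View pics/w4.png

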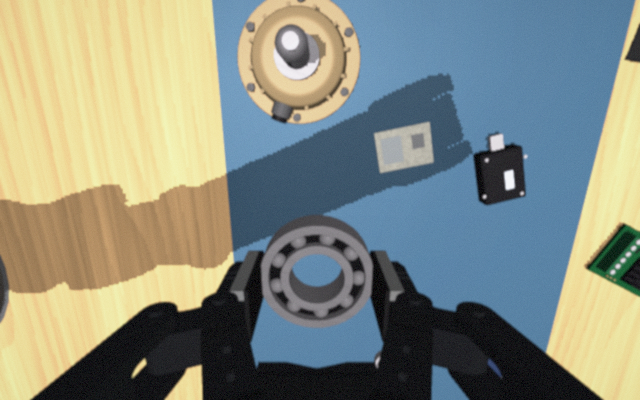

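>>> carry_out([
  [0.025, -0.006, 0],
  [0.025, -0.006, 0],
  [0.008, -0.004, 0],
  [0, 0, 0],
  [0, 0, 0],
], jaw=[0.045, 0.045, 0.045, 0.045, 0.045], turn=[0, 0, 0, 0, 0])

```text
clock: 4.52
ee_pos: [446.6, 153.7, 181.1]
tool_rot: [2.227, 2.215, -0.002]
ft_force: [0.6, -0.7, -0.8]
width: 0.579
```

```bash
cat >> h.py <<'E'
def shaft(d,c=(445.5,208)):
    from scipy.optimize import least_squares
    P=cloud(d)
    for lo,hi,rr in((98,112,25),(6,13,80)):
        k=(P[...,2]>lo)&(P[...,2]<hi)&(np.hypot(P[...,0]-c[0],P[...,1]-c[1])<rr);q=P[k]
        a,b=np.percentile(q,1.5,0),np.percentile(q,98.5,0);print(k.sum(),a.round(1),b.round(1),((a+b)/2).round(1))
    # hi-z top disc
    k=(P[...,2]>106)&(P[...,2]<113)&(np.hypot(P[...,0]-c[0],P[...,1]-c[1])<20);q=P[k];print("top",k.sum(),np.median(q,0).round(1))
E
python3 -c "
from h import *
s,Rm=st()
d=snapshot('wrist');cv2.imwrite('pics/w5.png',d['pixels'][:,:,::-1]);pickle.dump(d,open('w5.pkl','wb'))
shaft(d)
z0=s['ee_pos'][2]+13
P=cloud(d);k=(abs(P[...,2]-z0)<4)&(np.hypot(P[...,0]-s['ee_pos'][0],P[...,1]-s['ee_pos'][1])<26.5);q=P[k];print(k.sum(),np.percentile(q,1,0),np.percentile(q,99,0))
print(proj(d,[445.5,208,109]))
"
```

```text
t 4.52 tcp [446.6 153.7 181.1] yaw 89.7 tz [-0.    -0.001 -1.   ] w 0.579 F [ 0.6 -0.7 -0.8] j [ 0.2   0.17 -0.69  1.99  0.13  1.02 -0.55]
780 [435.9 199.9 100.2] [454.7 218.8 109.5] [445.3 209.3 104.8]
3739 [392.9 158.3   7.7] [497.4 261.9  12.6] [445.1 210.1  10.1]
top 339 [445.4 209.7 108.2]
6281 [421.41003643 128.64357931 190.15628413] [470.77525184 177.88191508 196.0732148 ]
(np.float64(315.2171244610355), np.float64(134.80473209756173))
```

View pics/w5.png

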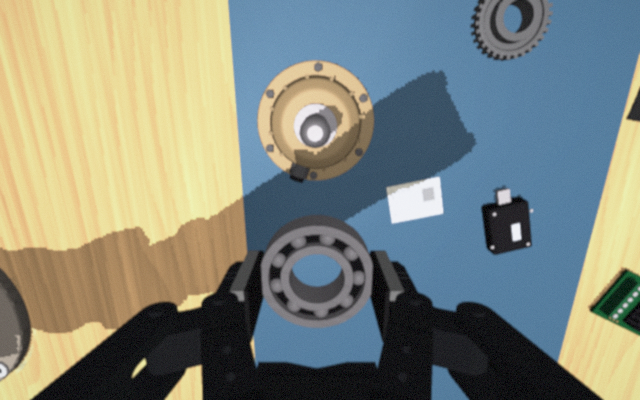

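>>> carry_out([
  [0.025, -0.001, 0],
  [0.025, 0, 0],
  [0.006, 0, 0.01],
  [0, 0, 0.03],
  [0, 0, 0.02],
], jaw=[0.045, 0.045, 0.045, 0.045, 0.045], turn=[0, 0, 0, 0, 0])

```text
clock: 4.98
ee_pos: [446.3, 209.6, 119.8]
tool_rot: [2.228, 2.214, -0.001]
ft_force: [-0.4, -0.9, -1.6]
width: 0.578
```

>>> carry_out([
  [0, 0, 0],
  [0, 0, 0],
], jaw=[0.045, 0.045], turn=[0, 0])

```text
clock: 5.15
ee_pos: [445.5, 209.1, 120.3]
tool_rot: [-2.228, -2.213, 0.005]
ft_force: [1.3, 0.3, -2.5]
width: 0.578
```

```bash
cat >> h.py <<'E'
def look(name,part=None,top=13):
    s,Rm=st()
    d=snapshot('wrist');cv2.imwrite('pics/%s.png'%name,d['pixels'][:,:,::-1])
    P=cloud(d);e=s['ee_pos']
    if part:
        k=(abs(P[...,2]-e[2]-top)<4)&(np.hypot(P[...,0]-e[0],P[...,1]-e[1])<part/2+1.5);q=P[k]
        a,b=np.percentile(q,1,0),np.percentile(q,99,0);print("part",k.sum(),a.round(1),b.round(1),"mid",((a+b)/2).round(1))
    k=(P[...,2]>98)&(P[...,2]<111)&(np.hypot(P[...,0]-445.3,P[...,1]-209.5)<12)
    print("shaft top",k.sum(),P[k].mean(0).round(1))
    return s,Rm,d
E
python3 -c "
from h import *
s,Rm,d=look('w6',52);go([445.8,209.9,120],s,Rm)"
```

```text
t 5.15 tcp [445.5 209.1 120.3] yaw 89.6 tz [-0.003 -0.002 -1.   ] w 0.578 F [ 1.3  0.3 -2.5] j [ 0.07  0.3  -0.7   2.01  0.24  0.92 -0.76]
part 6409 [420.3 183.6 129.4] [469.8 233.4 135.8] mid [445.  208.5 132.6]
shaft top 201 [445.  205.1 106.7]
tool delta mm [0.8 0.3 0.3]
```

View pics/w6.png

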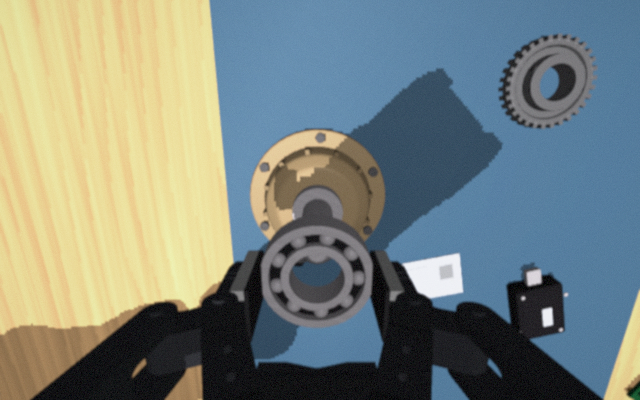

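>>> carry_out([
  [0.001, 0, 0.005],
  [0, 0, 0.005],
  [0, 0, 0.005],
  [0, 0, 0.005],
  [0, 0, 0.004],
], jaw=[0.045, 0.045, 0.045, 0.045, 0.045], turn=[0, 0, 0, 0, 0])

```text
clock: 5.62
ee_pos: [445.7, 211.9, 96.9]
tool_rot: [2.227, 2.216, -0.0]
ft_force: [0.3, 0.3, -1.6]
width: 0.582
```

```bash
python3 -c "
from h import *
s,Rm,d=look('w7',52);go([445.8,209.9,50],s,Rm)"
```

```text
t 5.62 tcp [445.7 211.9  96.9] yaw 89.7 tz [-0. -0. -1.] w 0.582 F [ 0.3  0.3 -1.6] j [ 0.05  0.34 -0.69  2.03  0.28  0.87 -0.79]
part 7044 [420.5 186.6 106. ] [469.9 236.  112.1] mid [445.2 211.3 109. ]
shaft top 1953 [445.6 208.4 105.1]
tool delta mm [-2.   0.1 46.9]
```

View pics/w7.png

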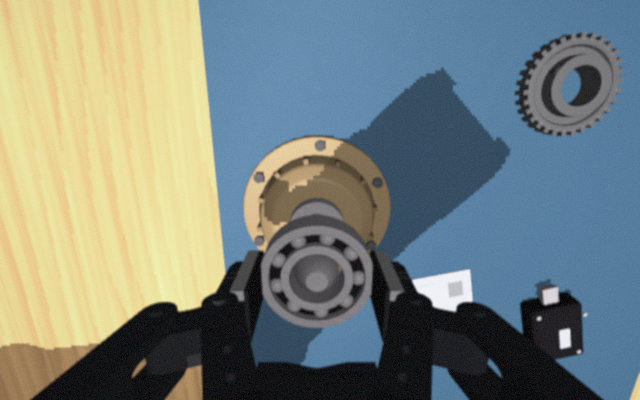

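>>> carry_out([
  [-0.0015, 0, 0.004],
  [0, 0, 0.008],
  [0, 0, 0.01],
  [0, 0, 0.01],
  [0, 0, 0.006],
], jaw=[0.045, 0.045, 0.045, 0.045, 0.045], turn=[0, 0, 0, 0, 0])

```text
clock: 6.08
ee_pos: [444.9, 210.1, 57.6]
tool_rot: [-2.226, -2.216, 0.003]
ft_force: [-0.3, 0.2, -1.0]
width: 0.579
```

```bash
python3 -c "
from h import *
s,Rm,d=look('w8',52);go([445.8,209.9,48],s,Rm)"
```

```text
t 6.08 tcp [444.9 210.1  57.6] yaw 89.7 tz [-0.002 -0.001 -1.   ] w 0.579 F [-0.3  0.2 -1. ] j [ 0.02  0.4  -0.66  2.06  0.34  0.79 -0.84]
part 5316 [419.6 189.8  66.7] [469.2 234.4  73.9] mid [444.4 212.1  70.3]
shaft top 2533 [445.1 213.3 104.8]
tool delta mm [-0.2  0.9  9.6]
```

View pics/w8.png

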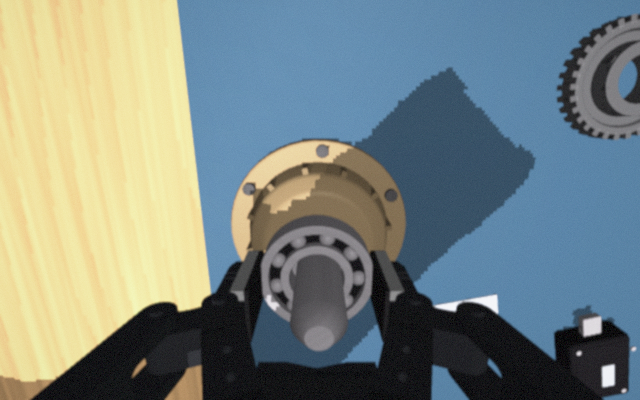

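>>> carry_out([
  [0, 0.0005, 0.004],
  [0, 0, 0.003],
  [0, 0, 0.002],
  [0, 0, 0.001],
  [0, 0, 0],
], jaw=[0.045, 0.045, 0.045, 0.045, 0.045], turn=[0, 0, 0, 0, 0])

```text
clock: 6.55
ee_pos: [446.3, 210.6, 49.3]
tool_rot: [2.227, 2.216, 0.0]
ft_force: [-0.1, 0.6, -1.2]
width: 0.584
```

>>> carry_out([
  [0, 0, 0.0015],
  [0, 0, 0.001],
  [0, 0, 0],
], jaw=[0.045, 0.045, 0.045], turn=[0, 0, 0])

```text
clock: 6.8
ee_pos: [446.6, 210.7, 47.4]
tool_rot: [2.226, 2.216, 0.0]
ft_force: [-1.0, 0.0, 3.0]
width: 0.581
```

>>> carry_out([
  [0, 0, 0],
  [0, 0, 0],
  [0, 0, 0],
  [0, 0, 0],
  [0, 0, -0.01],
], jaw=[0.06, 0.075, 0.085, 0.085, 0.085], turn=[0, 0, 0, 0, 0])

```text
clock: 7.22
ee_pos: [444.9, 209.8, 55.7]
tool_rot: [-2.226, -2.215, 0.005]
ft_force: [0.8, -0.4, 0.6]
width: 0.992
```

>>> carry_out([
  [0, 0, -0.02],
  [0, 0, -0.03],
  [0, 0, -0.035],
  [0, 0, -0.02],
  [0, 0, 0],
], jaw=[0.085, 0.085, 0.085, 0.085, 0.085], turn=[0, 0, 0, 0, 0])

```text
clock: 7.63
ee_pos: [449.3, 212.7, 167.1]
tool_rot: [2.224, 2.213, 0.014]
ft_force: [0.9, -0.1, 0.1]
width: 0.997
```

```bash
python3 -c "
from h import *
s,Rm,d=look('w9');go([617,-288,160],s,Rm)
d=snapshot('scene');P=cloud(d)
cv2.imwrite('pics/s9.png',cv2.resize(d['pixels'][50:150,220:380,::-1],None,fx=4.5,fy=4.5,interpolation=cv2.INTER_CUBIC))
for r in (0,):
  pass
k=(np.hypot(P[...,0]-445.3,P[...,1]-209.5)<30)&(np.hypot(P[...,0]-445.3,P[...,1]-209.5)>13)&(P[...,2]>48);q=P[k];print(k.sum(),np.percentile(q,2,0),np.percentile(q,98,0))"
```

```text
t 7.63 tcp [449.3 212.7 167.1] yaw 89.7 tz [ 0.009  0.003 -1.   ] w 0.997 F [ 0.9 -0.1  0.1] j [ 0.11  0.24 -0.72  1.96  0.19  1.   -0.71]
shaft top 716 [445.2 211.4 105. ]
tool delta mm [-499.9  170.     7.1]
608 [419.75772672 185.41309534  49.51962516] [473.34937925 231.79016192 277.12724746]
```

View pics/w9.png

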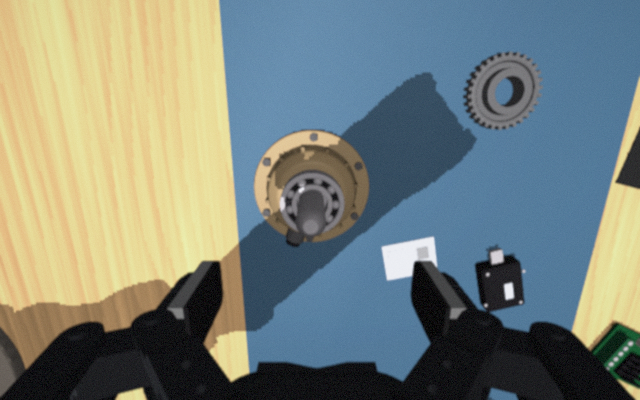

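View pics/s9.png

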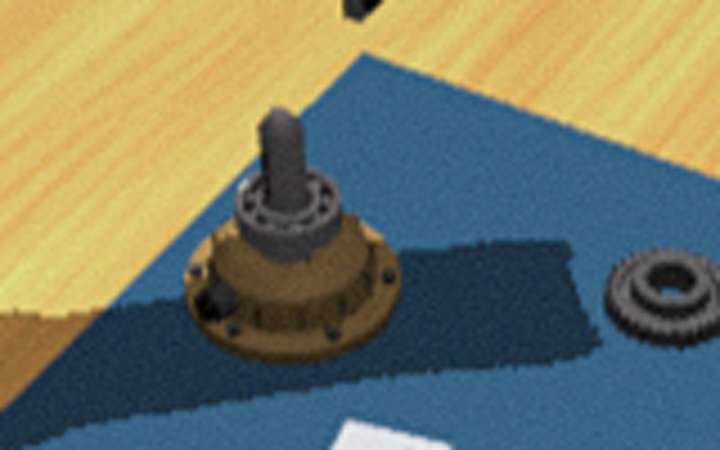

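>>> carry_out([
  [-0.035, 0.01, 0],
  [-0.039, 0.012, 0],
  [-0.039, 0.012, 0],
  [-0.039, 0.012, 0],
  [-0.039, 0.012, 0],
], jaw=[0.085, 0.085, 0.085, 0.085, 0.085], turn=[0, 0, 0, 0, 0])

```text
clock: 8.15
ee_pos: [502.3, 17.3, 160.5]
tool_rot: [-2.225, -2.216, 0.003]
ft_force: [1.3, 0.1, 0.2]
width: 0.994
```

>>> carry_out([
  [-0.039, 0.012, 0],
  [-0.039, 0.012, 0],
  [-0.039, 0.012, 0],
  [-0.039, 0.012, 0],
  [-0.039, 0.012, 0],
], jaw=[0.085, 0.085, 0.085, 0.085, 0.085], turn=[0, 0, 0, 0, 0])

```text
clock: 8.57
ee_pos: [561.4, -177.7, 160.1]
tool_rot: [-2.225, -2.214, 0.003]
ft_force: [0.3, 0.1, -0.7]
width: 0.994
```

>>> carry_out([
  [-0.039, 0.012, 0.02],
  [-0.039, 0.012, 0.02],
  [-0.03, 0.009, 0.02],
  [0, 0, 0],
  [0, 0, 0],
], jaw=[0.085, 0.085, 0.085, 0.085, 0.085], turn=[0, 0, 0, 0, 0])

```text
clock: 8.98
ee_pos: [590.2, -279.4, 101.1]
tool_rot: [-2.227, -2.207, 0.005]
ft_force: [-0.2, 0.9, 1.2]
width: 0.995
```

```bash
cat >> h.py <<'E'
def find(d,c,r,lo,hi):
    P=cloud(d);k=(P[...,2]>lo)&(P[...,2]<hi)&(np.hypot(P[...,0]-c[0],P[...,1]-c[1])<r);q=P[k]
    a,b=np.percentile(q,1,0),np.percentile(q,99,0);m=(a+b)/2;print("obj",k.sum(),a.round(1),b.round(1),"mid",m.round(1));return m
E
python3 -c "
from h import *
s,Rm=st();d=snapshot('wrist');cv2.imwrite('pics/w10.png',d['pixels'][:,:,::-1])
m=find(d,(600,-287),25,10,22);go([*m[:2],2],s,Rm)
d=pickle.load(open('top0.pkl','rb'));print(pix(d,437.9,210.6,16))"
```

```text
t 8.98 tcp [ 590.2 -279.4  101.1] yaw 89.5 tz [-0.006  0.002 -1.   ] w 0.995 F [-0.2  0.9  1.2] j [ 0.69  0.55 -0.44  1.64  0.26  1.01  0.16]
obj 780 [ 584.8 -303.    10.4] [ 616.1 -271.1   17. ] mid [ 600.5 -287.    13.7]
tool delta mm [-7.8 11.  99. ]
[ 600.95113442 -286.50971498   16.        ]
```

View pics/w10.png

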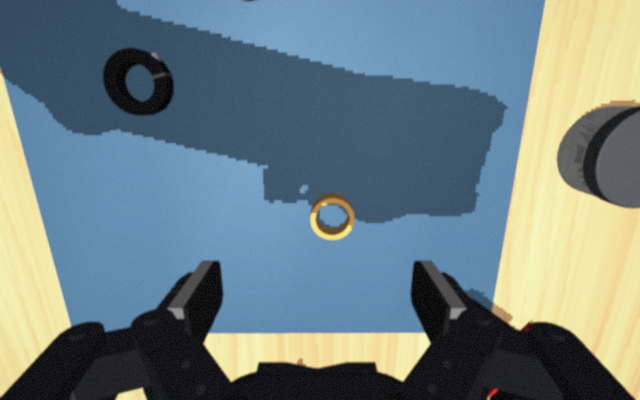

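>>> carry_out([
  [-0.0075, 0.01, 0.02],
  [0, 0, 0.03],
  [0, 0, 0.025],
  [0, 0, 0.015],
  [0, 0, 0],
], jaw=[0.06, 0.06, 0.06, 0.06, 0.06], turn=[0, 0, 0, 0, 0])

```text
clock: 9.45
ee_pos: [600.4, -282.1, 11.9]
tool_rot: [-2.219, -2.215, 0.003]
ft_force: [-0.7, -0.0, -0.4]
width: 0.7
```

```bash
python3 -c "
from h import *
s,Rm=st();d=snapshot('wrist');cv2.imwrite('pics/w11.png',d['pixels'][:,:,::-1])
m=find(d,(600,-287),25,10,22);go([*m[:2],2],s,Rm)"
```

```text
t 9.45 tcp [ 600.4 -282.1   11.9] yaw 89.9 tz [-0.006  0.003 -1.   ] w 0.700 F [-0.7 -0.  -0.4] j [ 0.66  0.67 -0.4   1.66  0.32  0.88  0.12]
obj 1993 [ 584.8 -302.9   10.2] [ 616.3 -271.    16.8] mid [ 600.6 -287.    13.5]
tool delta mm [-4.9  0.2  9.9]
```

>>> carry_out([
  [-0.003, 0, 0.007],
  [0, 0, 0.002],
  [0, 0, 0],
], jaw=[0.06, 0.06, 0.06], turn=[0, 0, 0])

```text
clock: 9.75
ee_pos: [603.4, -288.7, 7.0]
tool_rot: [2.226, 2.215, 0.0]
ft_force: [0.1, 0.3, 0.5]
width: 0.704
```

```bash
python3 -c "
from h import *
s,Rm=st();go([600.5,-287,2],s,Rm)"
```

```text
t 9.75 tcp [ 603.4 -288.7    7. ] yaw 89.7 tz [ 0.001 -0.001 -1.   ] w 0.704 F [0.1 0.3 0.5] j [ 0.66  0.68 -0.4   1.66  0.33  0.86  0.13]
tool delta mm [ 1.7 -2.9  5. ]
```

>>> carry_out([
  [0.0015, -0.0025, 0.0035],
  [0, 0, 0],
  [0, 0, 0],
  [0, 0, 0],
  [0, 0, 0],
], jaw=[0.06, 0.05, 0.038, 0.028, 0.028], turn=[0, 0, 0, 0, 0])

```text
clock: 10.17
ee_pos: [600.6, -286.7, 3.3]
tool_rot: [2.226, 2.216, -0.0]
ft_force: [-1.0, -0.1, 2.6]
width: 0.368
```

>>> carry_out([
  [0, 0, 0],
  [0, 0, 0],
  [0, 0, 0],
], jaw=[0.028, 0.028, 0.028], turn=[0, 0, 0])

```text
clock: 10.42
ee_pos: [600.6, -286.7, 3.3]
tool_rot: [2.226, 2.216, -0.0]
ft_force: [-1.7, 1.6, 5.5]
width: 0.37
```

```bash
python3 -c "
from h import *
s,Rm,d=look('w12',33)"
```

```text
t 10.42 tcp [ 600.6 -286.7    3.3] yaw 89.7 tz [ 0. -0. -1.] w 0.370 F [-1.7  1.6  5.5] j [ 0.66  0.68 -0.4   1.67  0.33  0.86  0.12]
part 2027 [ 584.3 -303.    12.5] [ 615.8 -271.1   19.5] mid [ 600. -287.   16.]
shaft top 0 [nan nan nan]h.py:40: RuntimeWarning: Mean of empty slice.
  print("shaft top",k.sum(),P[k].mean(0).round(1))
  ret = um.true_divide(
```

View pics/w12.png

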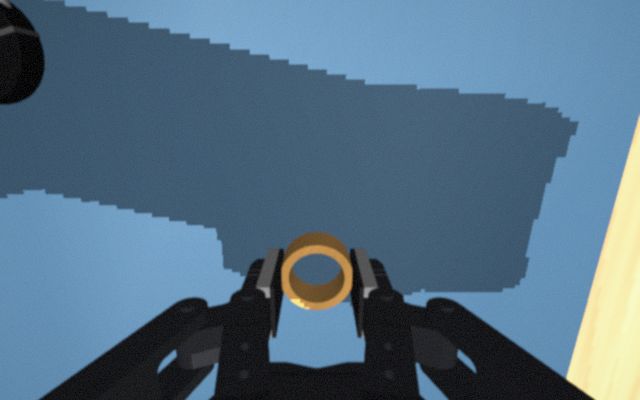

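>>> carry_out([
  [0, 0, -0.01],
  [0, 0, -0.03],
  [0, 0, -0.04],
  [0.02, -0.006, -0.04],
  [0.039, -0.012, -0.035],
], jaw=[0.028, 0.028, 0.028, 0.028, 0.028], turn=[0, 0, 0, 0, 0])

```text
clock: 10.88
ee_pos: [587.2, -242.2, 150.2]
tool_rot: [2.229, 2.205, 0.001]
ft_force: [0.9, 0.2, 0.2]
width: 0.367
```

>>> carry_out([
  [0.039, -0.012, 0],
  [0.039, -0.012, 0],
  [0.039, -0.012, 0],
  [0.039, -0.012, 0],
  [0.039, -0.012, 0],
], jaw=[0.028, 0.028, 0.028, 0.028, 0.028], turn=[0, 0, 0, 0, 0])

```text
clock: 11.3
ee_pos: [526.0, -41.0, 147.1]
tool_rot: [2.226, 2.215, 0.001]
ft_force: [1.6, 0.3, 0.1]
width: 0.368
```

>>> carry_out([
  [0.039, -0.012, 0],
  [0.039, -0.012, 0],
  [0.039, -0.012, 0],
  [0.039, -0.012, 0],
  [0.039, -0.012, 0],
], jaw=[0.028, 0.028, 0.028, 0.028, 0.028], turn=[0, 0, 0, 0, 0])

```text
clock: 11.72
ee_pos: [466.9, 154.3, 147.2]
tool_rot: [2.226, 2.215, 0.001]
ft_force: [0.6, 0.3, -1.1]
width: 0.364
```

```bash
python3 -c "
from h import *
s,Rm=st();go([446,210,125],s,Rm)"
```

```text
t 11.72 tcp [466.9 154.3 147.2] yaw 89.7 tz [ 0.001 -0.    -1.   ] w 0.364 F [ 0.6  0.3 -1.1] j [ 0.18  0.25 -0.67  1.99  0.19  0.96 -0.59]
tool delta mm [ 55.6 -21.2  22.1]
```

>>> carry_out([
  [0.025, -0.01, 0],
  [0.018, -0.008, 0],
  [0.004, -0.001, 0.01],
  [0, 0, 0],
  [0, 0, 0],
], jaw=[0.028, 0.028, 0.028, 0.028, 0.028], turn=[0, 0, 0, 0, 0])

```text
clock: 12.13
ee_pos: [448.7, 198.3, 135.9]
tool_rot: [2.227, 2.215, -0.003]
ft_force: [0.6, -0.1, -0.4]
width: 0.369
```

```bash
python3 -c "
from h import *
s,Rm,d=look('w13',33);go([446,210,110],s,Rm)"
```

```text
t 12.13 tcp [448.7 198.3 135.9] yaw 89.7 tz [-0.001 -0.002 -1.   ] w 0.369 F [ 0.6 -0.1 -0.4] j [ 0.1   0.27 -0.69  2.    0.21  0.94 -0.71]
part 2033 [432.5 181.9 145.1] [463.9 213.9 152.1] mid [448.2 197.9 148.6]
shaft top 981 [445.3 211.7 105. ]
tool delta mm [11.7 -2.8 25.9]
```

>>> carry_out([
  [0.008, -0.0025, 0],
  [0.0035, 0, 0.005],
  [0, 0, 0.005],
  [0, 0, 0],
  [0, 0, 0],
], jaw=[0.028, 0.028, 0.028, 0.028, 0.028], turn=[0, 0, 0, 0, 0])

```text
clock: 12.6
ee_pos: [446.2, 210.8, 126.1]
tool_rot: [-2.227, -2.216, 0.002]
ft_force: [-0.3, -0.1, -0.5]
width: 0.364
```

```bash
python3 -c "
from h import *
s,Rm,d=look('w14',33);go([446,210,105],s,Rm)"
```

```text
t 12.60 tcp [446.2 210.8 126.1] yaw 89.7 tz [-0.001 -0.001 -1.   ] w 0.364 F [-0.3 -0.1 -0.5] j [ 0.07  0.29 -0.69  2.    0.23  0.92 -0.75]
part 2015 [429.9 194.3 135.3] [461.3 226.2 142.2] mid [445.6 210.3 138.7]
shaft top 319 [445.1 211.3 103.5]
tool delta mm [-0.8 -0.1 21.1]
```

View pics/w14.png

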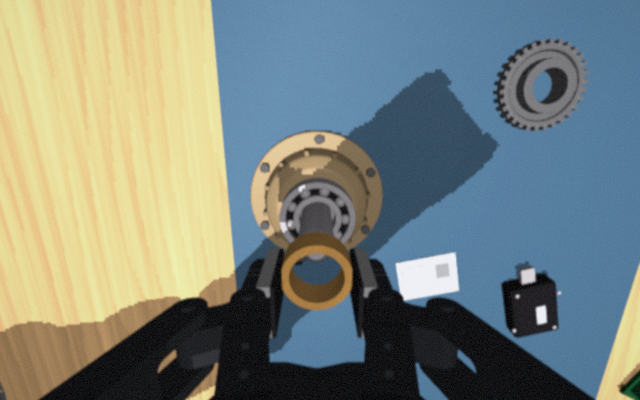

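Aligned (spacer at (318,275), the shaft at (318,225) on the same column). Lowering.

>>> carry_out([
  [-0.0005, 0, 0.006],
  [0, 0, 0.006],
  [0, 0, 0.006],
  [0, 0, 0.006],
  [0, 0, 0.006],
], jaw=[0.028, 0.028, 0.028, 0.028, 0.028], turn=[0, 0, 0, 0, 0])

```text
clock: 13.07
ee_pos: [446.2, 210.6, 95.8]
tool_rot: [-2.227, -2.216, 0.001]
ft_force: [0.3, -0.4, 0.2]
width: 0.367
```

```bash
python3 -c "
from h import *
s,Rm,d=look('w15',33);go([446,210,64],s,Rm)"
```

```text
t 13.07 tcp [446.2 210.6  95.8] yaw 89.7 tz [-0.001 -0.    -1.   ] w 0.367 F [ 0.3 -0.4  0.2] j [ 0.05  0.34 -0.68  2.03  0.28  0.86 -0.79]
part 2781 [430.  194.5 104.9] [461.4 226.  111.8] mid [445.7 210.2 108.4]
shaft top 1447 [444.9 210.9 105.3]
tool delta mm [-0.6 -0.2 31.8]
```

View pics/w15.png

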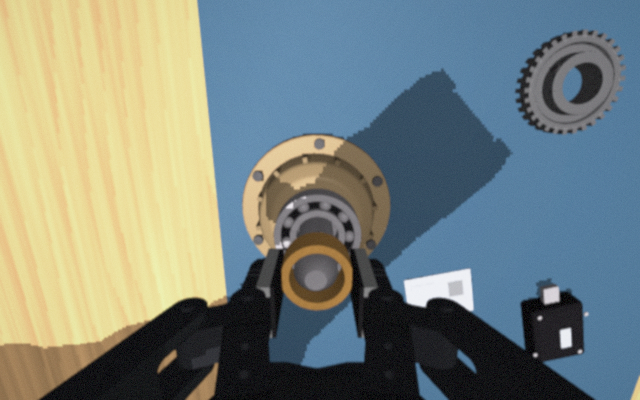

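>>> carry_out([
  [-0.0005, 0, 0.007],
  [0, 0, 0.008],
  [0, 0, 0.007],
  [0, 0, 0.005],
  [0, 0, 0],
], jaw=[0.028, 0.028, 0.028, 0.028, 0.028], turn=[0, 0, 0, 0, 0])

```text
clock: 13.53
ee_pos: [445.5, 209.8, 68.4]
tool_rot: [-2.226, -2.216, 0.004]
ft_force: [0.2, -0.3, -0.9]
width: 0.365
```

>>> carry_out([
  [0, 0, 0.002],
  [0, 0, 0.001],
  [0, 0, 0],
], jaw=[0.028, 0.028, 0.028], turn=[0, 0, 0])

```text
clock: 13.78
ee_pos: [446.5, 210.3, 66.7]
tool_rot: [2.227, 2.216, 0.0]
ft_force: [0.3, -0.2, -0.1]
width: 0.371
```

>>> carry_out([
  [0, 0, 0.001],
  [0, 0, 0.001],
  [0, 0, 0.001],
  [0, 0, 0],
], jaw=[0.028, 0.028, 0.028, 0.028], turn=[0, 0, 0, 0])

```text
clock: 14.12
ee_pos: [446.3, 210.2, 63.6]
tool_rot: [2.227, 2.216, -0.0]
ft_force: [0.4, -0.7, -0.6]
width: 0.366
```

>>> carry_out([
  [0, 0, 0.001],
  [0, 0, 0.0005],
  [0, 0, 0],
], jaw=[0.028, 0.028, 0.028], turn=[0, 0, 0])

```text
clock: 14.37
ee_pos: [446.5, 210.3, 63.2]
tool_rot: [2.226, 2.215, -0.001]
ft_force: [-2.6, -2.1, 8.5]
width: 0.365
```

Contact. Release and lift.

>>> carry_out([
  [0, 0, -0.0005],
  [0, 0, 0],
  [0, 0, 0],
  [0, 0, 0],
  [0, 0, -0.01],
], jaw=[0.038, 0.048, 0.058, 0.065, 0.065], turn=[0, 0, 0, 0, 0])

```text
clock: 14.78
ee_pos: [445.0, 209.4, 71.4]
tool_rot: [-2.225, -2.215, 0.006]
ft_force: [-0.4, -0.0, -0.7]
width: 0.765
```

>>> carry_out([
  [0, 0, -0.02],
  [0, 0, -0.03],
  [0, 0, -0.035],
  [0, 0, -0.015],
  [0, 0, 0],
], jaw=[0.085, 0.085, 0.085, 0.085, 0.085], turn=[0, 0, 0, 0, 0])

```text
clock: 15.2
ee_pos: [449.0, 212.1, 177.3]
tool_rot: [2.224, 2.213, 0.012]
ft_force: [0.9, -0.3, -0.6]
width: 0.992
```

```bash
python3 -c "
from h import *
s,Rm,d=look('w16')
m=find(d,(615,297),42,13,24);go([*m[:2],100],s,Rm)
d=snapshot('scene')
cv2.imwrite('pics/s16.png',cv2.resize(d['pixels'][50:150,220:380,::-1],None,fx=4.5,fy=4.5,interpolation=cv2.INTER_CUBIC))"
```

```text
t 15.20 tcp [449.  212.1 177.3] yaw 89.7 tz [ 0.008  0.003 -1.   ] w 0.992 F [ 0.9 -0.3 -0.6] j [ 0.1   0.22 -0.72  1.95  0.17  1.02 -0.7 ]
shaft top 671 [445.2 211.4 104.9]
obj 1061 [595.7 277.6  13.2] [632.7 314.2  19. ] mid [614.2 295.9  16.1]
tool delta mm [ 84.4 164.2  78.9]
```

View pics/w16.png

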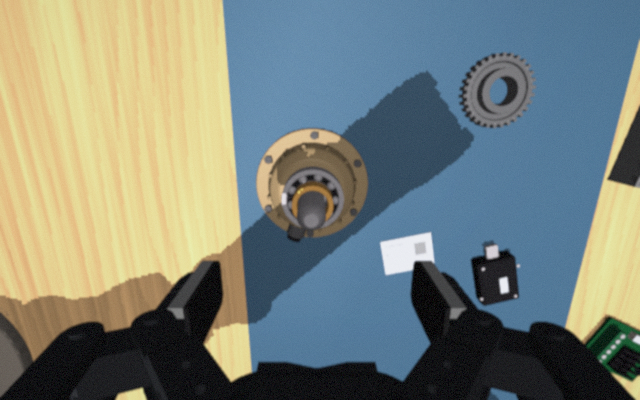

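View pics/s16.png

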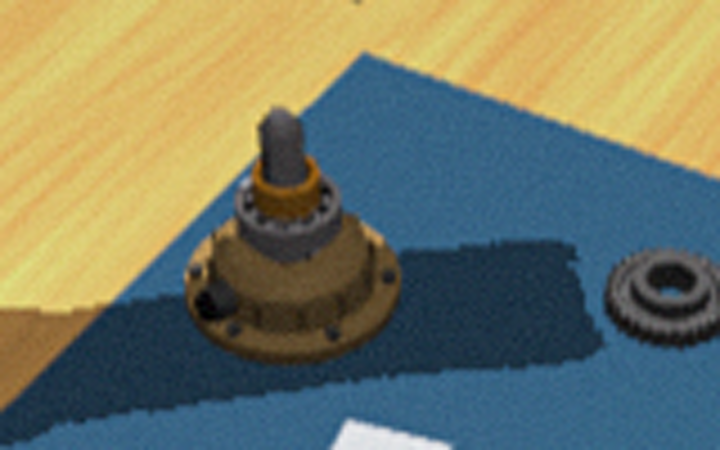

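>>> carry_out([
  [0.018, 0.035, 0],
  [0.018, 0.037, 0],
  [0.018, 0.037, 0],
  [0.018, 0.035, 0.02],
  [0.01, 0.02, 0.035],
], jaw=[0.085, 0.085, 0.085, 0.085, 0.085], turn=[0, 0, 0, 0, 0])

```text
clock: 15.72
ee_pos: [614.0, 293.5, 120.1]
tool_rot: [2.227, 2.214, 0.013]
ft_force: [0.9, 0.1, 1.1]
width: 0.994
```

>>> carry_out([
  [0.002, 0, 0.035],
  [0, 0, 0.03],
  [0, 0, 0],
  [0, 0, 0],
], jaw=[0.085, 0.085, 0.085, 0.085], turn=[0, 0, 0, 0])

```text
clock: 16.05
ee_pos: [606.5, 291.3, 50.7]
tool_rot: [-2.224, -2.215, 0.01]
ft_force: [0.5, -0.1, 0.5]
width: 0.995
```

```bash
python3 -c "
from h import *
s,Rm=st();d=snapshot('wrist');cv2.imwrite('pics/w17.png',d['pixels'][:,:,::-1])
m=find(d,(614,296),42,13,24);find(d,(614,296),45,4.5,24);go([*m[:2],2],s,Rm)"
```

```text
t 16.05 tcp [606.5 291.3  50.7] yaw 89.8 tz [-0.006 -0.003 -1.   ] w 0.995 F [ 0.5 -0.1  0.5] j [-0.1   0.68 -0.6   1.62  0.43  0.99 -0.84]
obj 2084 [596.8 278.4  13.4] [633.  315.   18.9] mid [614.9 296.7  16.2]
obj 7255 [584.9 267.2   5.3] [645.1 326.6  18.6] mid [615.  296.9  12. ]
tool delta mm [ 5.6  8.7 48.6]
```

View pics/w17.png

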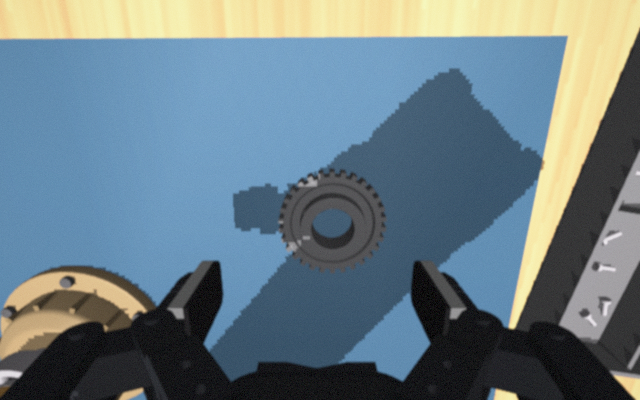

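>>> carry_out([
  [0.0045, 0.005, 0.005],
  [0, 0, 0.015],
  [0, 0, 0.015],
  [0, 0, 0.005],
  [0, 0, 0],
], jaw=[0.085, 0.085, 0.085, 0.085, 0.085], turn=[0, 0, 0, 0, 0])

```text
clock: 16.52
ee_pos: [612.3, 295.7, 11.4]
tool_rot: [-2.226, -2.216, 0.007]
ft_force: [-0.4, -0.2, -0.1]
width: 0.99
```

>>> carry_out([
  [0, 0, 0],
  [0, 0, 0],
], jaw=[0.085, 0.085], turn=[0, 0])

```text
clock: 16.68
ee_pos: [614.1, 297.1, 14.2]
tool_rot: [2.227, 2.216, 0.001]
ft_force: [-0.5, -0.1, 0.3]
width: 0.995
```

```bash
python3 -c "
from h import *
s,Rm=st();d=snapshot('wrist');cv2.imwrite('pics/w18.png',d['pixels'][:,:,::-1])
m=find(d,(614,296),42,13,24);find(d,(614,296),45,4.5,24);go([*m[:2],2],s,Rm)"
```

```text
t 16.68 tcp [614.1 297.1  14.2] yaw 89.7 tz [ 0.001  0.    -1.   ] w 0.995 F [-0.5 -0.1  0.3] j [-0.12  0.73 -0.57  1.62  0.47  0.94 -0.86]
obj 3091 [596.9 278.3  13.3] [633.  315.1  18.8] mid [615.  296.7  16. ]
obj 10480 [584.8 267.1   5.3] [645.1 326.9  18.5] mid [614.9 297.   11.9]
tool delta mm [-0.4  0.9 12.2]
```

View pics/w18.png

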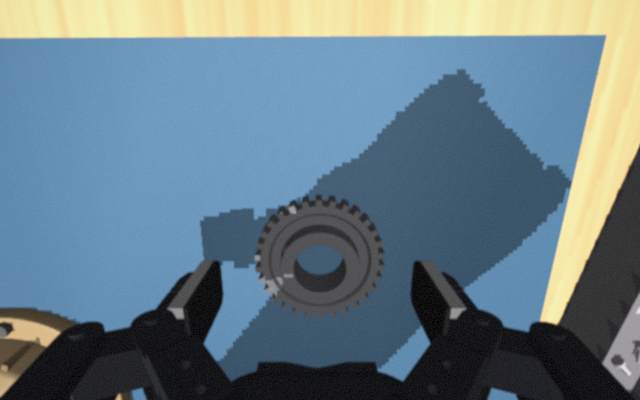

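>>> carry_out([
  [-0.0005, 0.001, 0.008],
  [0, 0, 0.006],
  [0, 0, 0.002],
  [0, 0, 0],
  [0, 0, 0],
], jaw=[0.085, 0.085, 0.085, 0.075, 0.068], turn=[0, 0, 0, 0, 0], squeeze=50)

```text
clock: 17.15
ee_pos: [614.6, 296.3, -2.6]
tool_rot: [-2.227, -2.216, 0.001]
ft_force: [0.7, -0.6, 0.2]
width: 0.795
```

```bash
python3 -c "
from h import *
s,Rm=st();go([615,297,-2],s,Rm)"
```

```text
t 17.15 tcp [614.6 296.3  -2.6] yaw 89.7 tz [-0.001 -0.    -1.   ] w 0.795 F [ 0.7 -0.6  0.2] j [-0.13  0.75 -0.56  1.62  0.48  0.91 -0.87]
tool delta mm [ 0.7  0.4 -0.6]
```

>>> carry_out([
  [0.0005, 0, 0],
  [0, 0, 0],
  [0, 0, 0],
  [0, 0, 0],
], jaw=[0.06, 0.057, 0.057, 0.057], turn=[0, 0, 0, 0])

```text
clock: 17.48
ee_pos: [615.3, 297.0, -1.4]
tool_rot: [2.226, 2.216, 0.001]
ft_force: [-0.7, -0.7, 5.6]
width: 0.703
```

```bash
python3 -c "
from h import *
s,Rm=st();d=snapshot('wrist');cv2.imwrite('pics/w19.png',d['pixels'][:,:,::-1])
m=find(d,(614,296),22,13,24)"
```

```text
t 17.48 tcp [615.3 297.   -1.4] yaw 89.7 tz [ 0.001 -0.    -1.   ] w 0.703 F [-0.7 -0.7  5.6] j [-0.13  0.75 -0.56  1.62  0.48  0.91 -0.87]
obj 3805 [596.7 278.6  13.2] [632.7 315.6  18.8] mid [614.7 297.1  16. ]
```

View pics/w19.png

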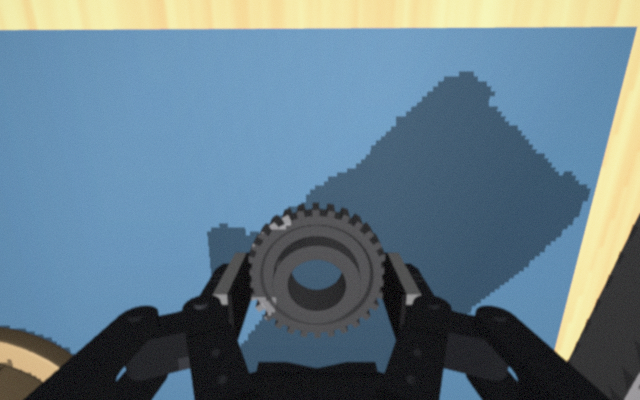

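>>> carry_out([
  [0, 0, -0.01],
  [0, 0, -0.03],
  [0, 0, -0.04],
  [0, 0, -0.04],
  [0, 0, -0.03],
], jaw=[0.057, 0.057, 0.057, 0.057, 0.057], turn=[0, 0, 0, 0, 0])

```text
clock: 17.95
ee_pos: [615.1, 297.9, 151.0]
tool_rot: [2.226, 2.217, 0.004]
ft_force: [0.6, 0.7, -0.9]
width: 0.702
```

>>> carry_out([
  [-0.016, -0.03, 0],
  [-0.016, -0.034, 0],
  [-0.016, -0.034, 0],
  [-0.016, -0.034, 0],
  [-0.012, -0.024, 0],
], jaw=[0.057, 0.057, 0.057, 0.057, 0.057], turn=[0, 0, 0, 0, 0])

```text
clock: 18.37
ee_pos: [454.6, 220.2, 147.1]
tool_rot: [-2.226, -2.217, 0.006]
ft_force: [0.3, -0.4, -1.2]
width: 0.705
```

>>> carry_out([
  [0, 0, 0],
  [0, 0, 0],
  [0, 0, 0],
], jaw=[0.057, 0.057, 0.057], turn=[0, 0, 0])

```text
clock: 18.62
ee_pos: [459.3, 222.1, 148.3]
tool_rot: [2.226, 2.216, 0.003]
ft_force: [0.5, 0.2, -2.3]
width: 0.708
```

```bash
python3 -c "
from h import *
s,Rm,d=look('w20',38,18);go([446,209.6,120],s,Rm)"
```

```text
t 18.62 tcp [459.3 222.1 148.3] yaw 89.7 tz [ 0.002  0.001 -1.   ] w 0.708 F [ 0.5  0.2 -2.3] j [ 0.08  0.3  -0.72  1.95  0.23  0.98 -0.75]
part 3844 [440.7 203.9 162.6] [476.7 240.7 168.5] mid [458.7 222.3 165.5]
shaft top 0 [nan nan nan]
tool delta mm [-12.6 -13.2  28.3]h.py:40: RuntimeWarning: Mean of empty slice.
  print("shaft top",k.sum(),P[k].mean(0).round(1))
  ret = um.true_divide(
```

View pics/w20.png

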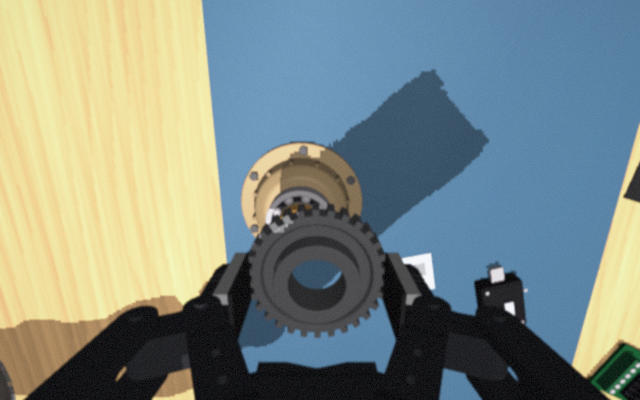

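>>> carry_out([
  [-0.008, -0.008, 0],
  [-0.0045, -0.005, 0.01],
  [0, 0, 0.015],
  [0, 0, 0],
  [0, 0, 0],
], jaw=[0.057, 0.057, 0.057, 0.057, 0.057], turn=[0, 0, 0, 0, 0])

```text
clock: 19.08
ee_pos: [444.4, 208.6, 121.7]
tool_rot: [-2.226, -2.215, 0.004]
ft_force: [-0.3, 0.5, -1.8]
width: 0.706
```

```bash
python3 -W ignore -c "
from h import *
s,Rm,d=look('w21',38,18);go([446.1,209.5,100],s,Rm)"
```

```text
t 19.08 tcp [444.4 208.6 121.7] yaw 89.7 tz [-0.003 -0.001 -1.   ] w 0.706 F [-0.3  0.5 -1.8] j [ 0.09  0.3  -0.71  2.01  0.24  0.92 -0.76]
part 3855 [425.9 190.4 135.9] [461.9 227.1 141.8] mid [443.9 208.8 138.9]
shaft top 27 [444.7 201.1 103.5]
tool delta mm [ 1.   1.7 21.7]
```

View pics/w21.png

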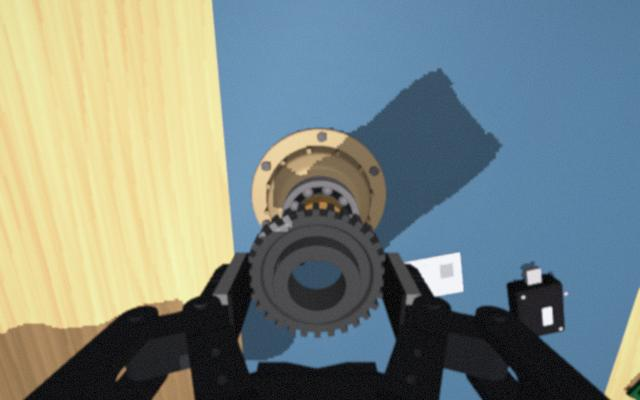

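>>> carry_out([
  [0.0005, 0.0005, 0],
  [0, 0, 0],
  [0, 0, 0.002],
], jaw=[0.057, 0.057, 0.057], turn=[0, 0, 0])

```text
clock: 19.38
ee_pos: [446.7, 210.3, 121.6]
tool_rot: [2.226, 2.216, 0.003]
ft_force: [-0.4, -0.4, -1.7]
width: 0.703
```

```bash
python3 -W ignore -c "
from h import *
s,Rm,d=look('w21',38,18);go([446.1,209.5,100],s,Rm)"
```

```text
t 19.38 tcp [446.7 210.3 121.6] yaw 89.7 tz [ 0.002  0.001 -1.   ] w 0.703 F [-0.4 -0.4 -1.7] j [ 0.08  0.3  -0.71  2.01  0.25  0.91 -0.76]
part 3849 [428.1 192.  135.8] [464.1 228.9 141.8] mid [446.1 210.5 138.8]
shaft top 83 [445.5 203.2 105.7]
tool delta mm [-0.8 -0.6 21.6]
```

>>> carry_out([
  [-0.0006, -0.0005, 0.006],
  [0, 0, 0.006],
  [0, 0, 0.005],
  [0, 0, 0.005],
  [0, 0, 0.004],
], jaw=[0.057, 0.057, 0.057, 0.057, 0.057], turn=[0, 0, 0, 0, 0])

```text
clock: 19.85
ee_pos: [445.1, 209.0, 93.9]
tool_rot: [-2.226, -2.216, 0.001]
ft_force: [0.2, -0.2, -2.9]
width: 0.701
```

```bash
python3 -W ignore -c "
from h import *
s,Rm,d=look('w22',38,18);go([446.1,209.5,74.6],s,Rm)"
```

```text
t 19.85 tcp [445.1 209.   93.9] yaw 89.7 tz [-0.001 -0.    -1.   ] w 0.701 F [ 0.2 -0.2 -2.9] j [ 0.06  0.34 -0.69  2.03  0.29  0.86 -0.8 ]
part 4213 [426.6 190.8 108. ] [462.5 227.5 114.1] mid [444.5 209.1 111.1]
shaft top 1090 [445.4 210.3 106.3]
tool delta mm [ 0.5  1.  19.3]
```

View pics/w22.png

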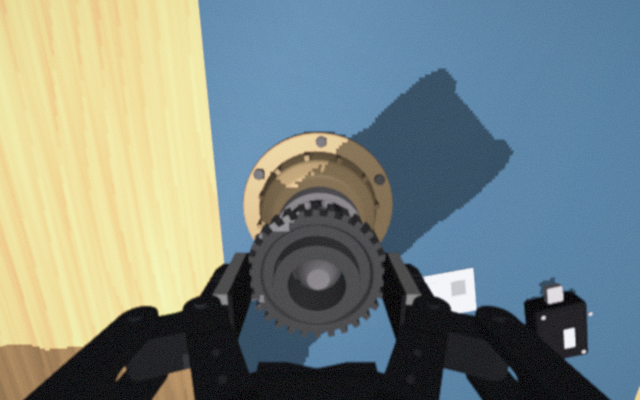

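Tip is centred in the gear's bore at (318,278). Lowering on.

>>> carry_out([
  [0.0003, 0.0005, 0.005],
  [0, 0, 0.005],
  [0, 0, 0.004],
  [0, 0, 0.002],
  [0, 0, 0],
], jaw=[0.057, 0.057, 0.057, 0.057, 0.057], turn=[0, 0, 0, 0, 0])

```text
clock: 20.32
ee_pos: [445.5, 209.3, 78.2]
tool_rot: [-2.226, -2.216, 0.002]
ft_force: [-0.5, 0.1, -1.0]
width: 0.703
```

>>> carry_out([
  [0, 0, 0.0005],
  [0, 0, 0],
], jaw=[0.057, 0.057], turn=[0, 0])

```text
clock: 20.48
ee_pos: [446.1, 209.5, 78.4]
tool_rot: [2.227, 2.216, 0.0]
ft_force: [-0.4, 0.4, -2.1]
width: 0.703
```

>>> carry_out([
  [0, 0, 0.0015],
  [0, 0, 0.001],
  [0, 0, 0.0005],
  [0, 0, 0],
], jaw=[0.057, 0.057, 0.057, 0.057], turn=[0, 0, 0, 0])

```text
clock: 20.82
ee_pos: [445.9, 209.4, 75.2]
tool_rot: [2.227, 2.216, -0.0]
ft_force: [1.0, -0.8, -1.8]
width: 0.704
```

>>> carry_out([
  [0, 0, 0.0008],
  [0, 0, 0.0005],
  [0, 0, 0],
], jaw=[0.057, 0.057, 0.057], turn=[0, 0, 0])

```text
clock: 21.07
ee_pos: [446.1, 209.6, 74.5]
tool_rot: [2.226, 2.216, -0.0]
ft_force: [-0.7, -0.8, 3.5]
width: 0.701
```

>>> carry_out([
  [0, 0, -0.0005],
  [0, 0, 0],
  [0, 0, 0],
  [0, 0, 0],
  [0, 0, -0.008],
], jaw=[0.066, 0.074, 0.082, 0.085, 0.085], turn=[0, 0, 0, 0, 0])

```text
clock: 21.48
ee_pos: [444.9, 208.8, 81.6]
tool_rot: [-2.226, -2.216, 0.004]
ft_force: [-0.3, 0.4, 0.2]
width: 0.994
```

>>> carry_out([
  [0, 0, -0.02],
  [0, 0, -0.03],
  [0, 0, -0.03],
  [0, 0, -0.01],
  [0, 0, 0],
], jaw=[0.085, 0.085, 0.085, 0.085, 0.085], turn=[0, 0, 0, 0, 0])

```text
clock: 21.9
ee_pos: [447.9, 210.7, 175.7]
tool_rot: [2.225, 2.214, 0.009]
ft_force: [0.2, -0.6, -0.4]
width: 0.992
```

```bash
python3 -W ignore -c "
from h import *
s,Rm,d=look('w23');go([468,-190,100],s,Rm)
find(d,(445.5,209.5),36,80,90);find(d,(445.5,209.5),22,91,98)
d=snapshot('scene')
cv2.imwrite('pics/s23.png',cv2.resize(d['pixels'][50:150,220:380,::-1],None,fx=4.5,fy=4.5,interpolation=cv2.INTER_CUBIC))"
```

```text
t 21.90 tcp [447.9 210.7 175.7] yaw 89.7 tz [ 0.006  0.002 -1.   ] w 0.992 F [ 0.2 -0.6 -0.4] j [ 0.12  0.23 -0.74  1.95  0.18  1.02 -0.7 ]
shaft top 681 [445.2 211.4 104.9]
tool delta mm [-400.8   21.6   75.1]
obj 3294 [415.1 179.6  80.8] [476.  240.1  89. ] mid [445.5 209.9  84.9]
obj 1265 [427.4 191.2  91.3] [463.5 227.8  96.9] mid [445.5 209.5  94.1]
```

View pics/w23.png

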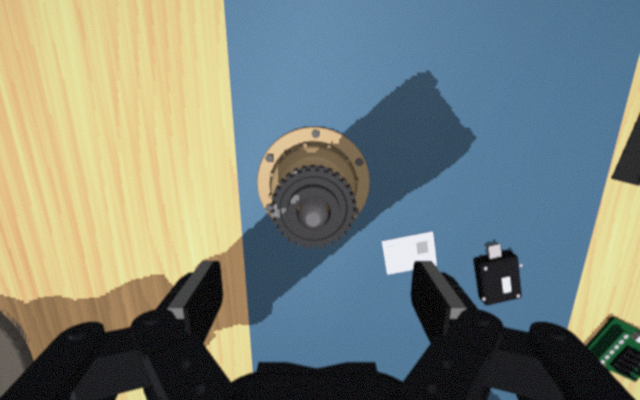

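View pics/s23.png

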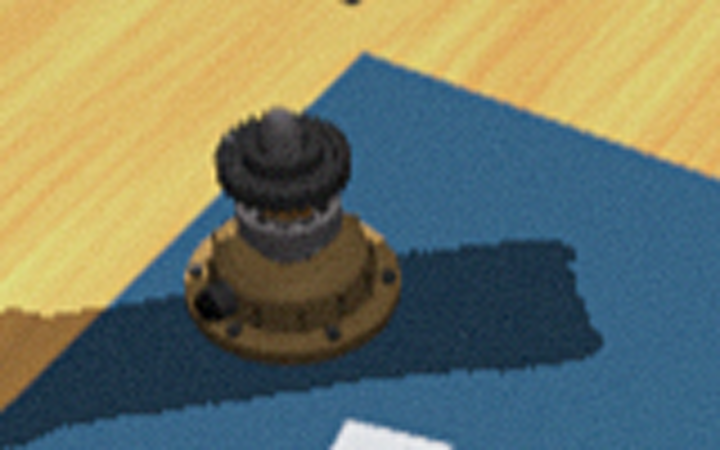

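>>> carry_out([
  [-0.035, 0.002, 0],
  [-0.04, 0.002, 0],
  [-0.04, 0.002, 0],
  [-0.04, 0.002, 0],
  [-0.04, 0.002, 0],
], jaw=[0.085, 0.085, 0.085, 0.085, 0.085], turn=[0, 0, 0, 0, 0])

```text
clock: 22.42
ee_pos: [453.2, 12.4, 170.7]
tool_rot: [-2.224, -2.215, 0.004]
ft_force: [1.4, 0.6, 0.5]
width: 0.994
```

>>> carry_out([
  [-0.04, 0.002, 0],
  [-0.04, 0.002, 0],
  [-0.04, 0.002, 0.025],
  [-0.04, 0.002, 0.03],
  [-0.03, 0.002, 0.03],
], jaw=[0.085, 0.085, 0.085, 0.085, 0.085], turn=[0, 0, 0, 0, 0])

```text
clock: 22.83
ee_pos: [462.6, -166.3, 94.4]
tool_rot: [2.228, 2.214, -0.002]
ft_force: [0.8, 0.8, 0.6]
width: 0.995
```

>>> carry_out([
  [-0.008, 0, 0.02],
  [0, 0, 0],
  [0, 0, 0],
], jaw=[0.07, 0.07, 0.07], turn=[0, 0, 0])

```text
clock: 23.08
ee_pos: [461.4, -170.7, 73.9]
tool_rot: [-2.223, -2.212, 0.003]
ft_force: [-0.2, 0.3, -0.2]
width: 0.82
```

```bash
python3 -W ignore -c "
from h import *
s,Rm=st();d=snapshot('wrist');cv2.imwrite('pics/w24.png',d['pixels'][:,:,::-1])
m=find(d,(468,-190),30,7,18);go([*m[:2],3],s,Rm)"
```

```text
t 23.08 tcp [ 461.4 -170.7   73.9] yaw 89.7 tz [-0.005  0.003 -1.   ] w 0.820 F [-0.2  0.3 -0.2] j [ 0.65  0.34 -0.45  2.05  0.2   0.8   0.08]
obj 2067 [ 447.7 -210.5    7.3] [ 488.  -169.2   13. ] mid [ 467.9 -189.8   10.1]
tool delta mm [-19.3   6.9  70.8]
```

View pics/w24.png

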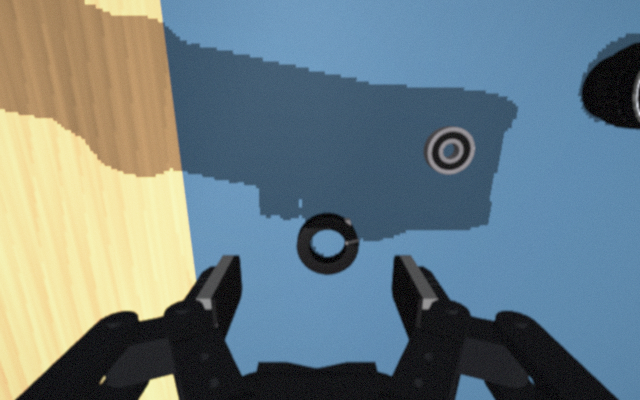

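>>> carry_out([
  [-0.017, 0.005, 0],
  [0, 0, 0.01],
  [0, 0, 0.01],
  [0, 0, 0.01],
  [0, 0, 0.01],
], jaw=[0.07, 0.07, 0.07, 0.07, 0.07], turn=[0, 7, 7, 7, 7])

```text
clock: 23.55
ee_pos: [470.2, -187.1, 37.5]
tool_rot: [2.697, 1.606, 0.004]
ft_force: [-0.0, -0.1, 0.5]
width: 0.818
```

>>> carry_out([
  [0, 0, 0],
  [0, 0, 0],
  [0, 0, 0],
  [0, 0, 0],
], jaw=[0.07, 0.07, 0.07, 0.07], turn=[7, 7, 0, 0])

```text
clock: 23.88
ee_pos: [469.8, -187.3, 37.4]
tool_rot: [2.868, 1.279, 0.003]
ft_force: [-0.4, -0.4, 0.2]
width: 0.817
```

```bash
python3 -W ignore -c "
from h import *
s,Rm=st();d=snapshot('wrist');cv2.imwrite('pics/w25.png',d['pixels'][:,:,::-1])
m=find(d,(468,-190),30,7,18);go([*m[:2],2.5],s,Rm)"
```

```text
t 23.88 tcp [ 469.8 -187.3   37.4] yaw 48.1 tz [ 0.002 -0.001 -1.   ] w 0.817 F [-0.4 -0.4  0.2] j [ 0.51  0.39 -0.26  2.05  0.15  0.71 -0.58]
obj 3040 [ 448.  -210.5    7.4] [ 488.9 -169.6   12.9] mid [ 468.5 -190.1   10.1]
tool delta mm [-3.   0.7 34.9]
```

View pics/w25.png

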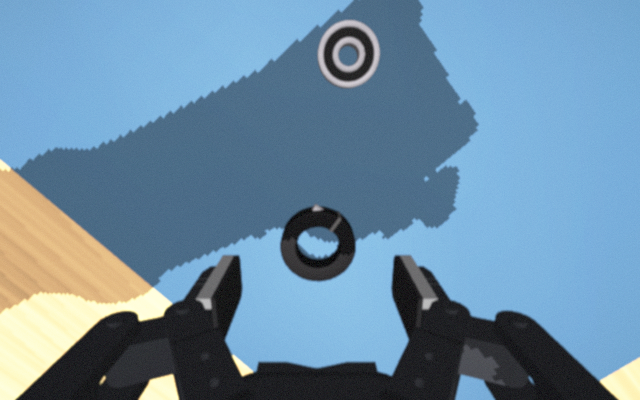

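>>> carry_out([
  [-0.002, 0.0005, 0.01],
  [0, 0, 0.015],
  [0, 0, 0.006],
  [0, 0, 0],
  [0, 0, 0],
], jaw=[0.07, 0.07, 0.07, 0.06, 0.06], turn=[0, 0, 0, 0, 0])

```text
clock: 24.35
ee_pos: [467.1, -190.3, 4.6]
tool_rot: [-2.872, -1.272, 0.001]
ft_force: [0.7, 0.4, 0.4]
width: 0.705
```

```bash
python3 -W ignore -c "
from h import *
s,Rm=st();go([468.5,-190.1,2],s,Rm)"
```

```text
t 24.35 tcp [ 467.1 -190.3    4.6] yaw 47.8 tz [-0.001  0.001 -1.   ] w 0.705 F [0.7 0.4 0.4] j [ 0.51  0.45 -0.25  2.07  0.18  0.64 -0.6 ]
tool delta mm [1.1 0.9 2.6]
```

>>> carry_out([
  [0.0005, 0.0005, 0.0025],
  [0, 0, 0],
  [0, 0, 0],
  [0, 0, 0],
  [0, 0, 0],
], jaw=[0.055, 0.048, 0.038, 0.036, 0.036], turn=[0, 0, 0, 0, 0], squeeze=40)

```text
clock: 24.77
ee_pos: [468.5, -190.5, 3.3]
tool_rot: [2.872, 1.271, 0.001]
ft_force: [-1.0, 0.3, 5.3]
width: 0.479
```

>>> carry_out([
  [0, 0, 0],
  [0, 0, 0],
], jaw=[0.036, 0.036], turn=[0, 0])

```text
clock: 24.93
ee_pos: [468.5, -190.5, 3.3]
tool_rot: [2.872, 1.271, 0.001]
ft_force: [-1.0, 0.5, 5.5]
width: 0.48
```

```bash
python3 -W ignore -c "
from h import *
s,Rm,d=look('w26',43,10);find(d,s['ee_pos'],30,7,18)"
```

```text
t 24.93 tcp [ 468.5 -190.5    3.3] yaw 47.7 tz [ 0.001 -0.    -1.   ] w 0.480 F [-1.   0.5  5.5] j [ 0.51  0.45 -0.25  2.07  0.18  0.64 -0.6 ]
part 4337 [ 448.  -210.9    9.6] [ 489.2 -169.9   15.8] mid [ 468.6 -190.4   12.7]
shaft top 0 [nan nan nan]
obj 5012 [ 448.  -211.     7.3] [ 493.9 -166.2   17.3] mid [ 470.9 -188.6   12.3]
```

View pics/w26.png

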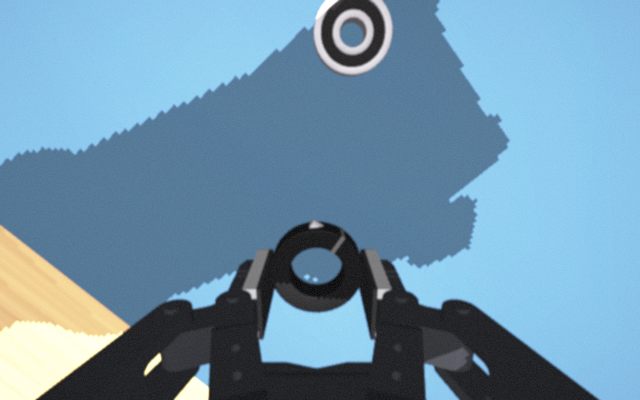

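>>> carry_out([
  [0, 0, -0.01],
  [0, 0, -0.03],
  [0, 0, -0.035],
  [0, 0, -0.035],
  [0, 0, -0.035],
], jaw=[0.036, 0.036, 0.036, 0.036, 0.036], turn=[0, -7, -7, -7, -7])

```text
clock: 25.4
ee_pos: [467.7, -190.3, 149.5]
tool_rot: [2.474, 1.936, -0.0]
ft_force: [1.5, -1.2, -0.8]
width: 0.48
```

>>> carry_out([
  [0, 0, -0.01],
  [0, 0, 0],
  [0.03, -0.002, 0],
  [0.04, -0.0025, 0],
  [0.04, -0.0025, 0],
], jaw=[0.036, 0.036, 0.036, 0.036, 0.036], turn=[-7, -7, 0, 0, 0])

```text
clock: 25.82
ee_pos: [461.4, -80.2, 158.1]
tool_rot: [2.23, 2.211, 0.001]
ft_force: [0.8, 0.5, -1.0]
width: 0.48
```

>>> carry_out([
  [0.04, -0.0025, 0],
  [0.04, -0.0025, 0],
  [0.04, -0.0025, 0],
  [0.04, -0.0025, 0],
  [0.04, -0.0025, 0],
], jaw=[0.036, 0.036, 0.036, 0.036, 0.036], turn=[0, 0, 0, 0, 0])

```text
clock: 26.23
ee_pos: [449.6, 121.2, 158.1]
tool_rot: [2.226, 2.215, 0.0]
ft_force: [1.3, -0.2, -1.2]
width: 0.48
```

```bash
python3 -W ignore -c "
from h import *
s,Rm=st();go([446,209.8,130],s,Rm)"
```

```text
t 26.23 tcp [449.6 121.2 158.1] yaw 89.7 tz [ 0.001 -0.001 -1.   ] w 0.480 F [ 1.3 -0.2 -1.2] j [ 0.25  0.19 -0.67  2.03  0.14  0.97 -0.5 ]
tool delta mm [88.6 -4.1 28.1]
```

>>> carry_out([
  [0.035, -0.0015, 0],
  [0.025, -0.001, 0],
  [0.018, -0.001, 0.01],
  [0, 0, 0.01],
  [0, 0, 0.005],
], jaw=[0.036, 0.036, 0.036, 0.036, 0.036], turn=[0, 0, 0, 0, 0])

```text
clock: 26.65
ee_pos: [446.0, 198.1, 131.8]
tool_rot: [-2.223, -2.219, 0.002]
ft_force: [0.1, -0.8, -1.6]
width: 0.477
```

>>> carry_out([
  [0, 0, 0],
  [0, 0, 0],
], jaw=[0.036, 0.036], turn=[0, 0])

```text
clock: 26.82
ee_pos: [447.0, 195.9, 132.2]
tool_rot: [2.229, 2.214, -0.003]
ft_force: [-0.1, 0.0, -0.8]
width: 0.478
```

```bash
python3 -W ignore -c "
from h import *
s,Rm,d=look('w27',43,10);go([446,209.8,110],s,Rm)"
```

```text
t 26.82 tcp [447.  195.9 132.2] yaw 89.6 tz [-0.001 -0.001 -1.   ] w 0.478 F [-0.1  0.  -0.8] j [ 0.1   0.27 -0.7   2.01  0.22  0.93 -0.71]
part 4289 [426.  175.8 138.5] [466.8 216.7 144.6] mid [446.4 196.2 141.5]
shaft top 759 [445.1 213.7 104.5]
tool delta mm [13.9 -1.  22.2]
```

View pics/w27.png

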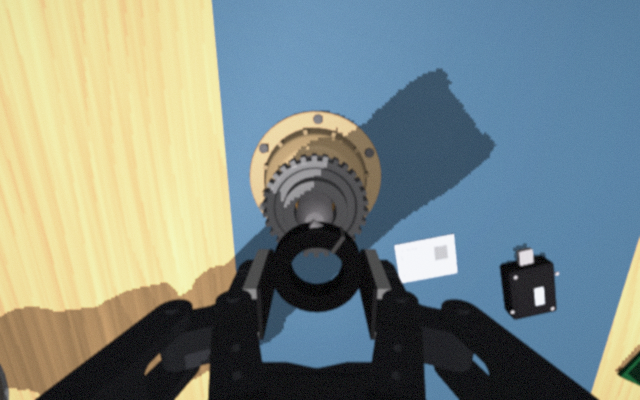

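>>> carry_out([
  [0.007, -0.0008, 0],
  [0.006, 0, 0],
  [0, 0, 0.006],
  [0, 0, 0],
  [0, 0, 0],
], jaw=[0.036, 0.036, 0.036, 0.036, 0.036], turn=[0, 0, 0, 0, 0])

```text
clock: 27.28
ee_pos: [445.9, 210.4, 126.1]
tool_rot: [-2.226, -2.216, 0.002]
ft_force: [0.2, -0.5, -0.9]
width: 0.478
```

```bash
python3 -W ignore -c "
from h import *
s,Rm,d=look('w28',43,10);go([446.1,209.3,97.3],s,Rm)"
```

```text
t 27.28 tcp [445.9 210.4 126.1] yaw 89.8 tz [-0.001 -0.001 -1.   ] w 0.478 F [ 0.2 -0.5 -0.9] j [ 0.07  0.29 -0.7   2.    0.24  0.93 -0.75]
part 4301 [425.  190.3 132.3] [465.8 231.1 138.9] mid [445.4 210.7 135.6]
shaft top 300 [445.1 206.3 106.9]
tool delta mm [-1.1  0.3 28.8]
```

>>> carry_out([
  [-0.001, 0, 0.005],
  [0, 0, 0.006],
  [0, 0, 0.005],
  [0, 0, 0.004],
  [0, 0, 0.002],
], jaw=[0.036, 0.036, 0.036, 0.036, 0.036], turn=[0, 0, 0, 0, 0])

```text
clock: 27.75
ee_pos: [445.7, 209.3, 103.6]
tool_rot: [-2.226, -2.216, 0.002]
ft_force: [-0.5, -0.3, -0.5]
width: 0.48
```

```bash
python3 -W ignore -c "
from h import *
s,Rm,d=look('w29',43,10);go([446.1,209.3,97.3],s,Rm)"
```

```text
t 27.75 tcp [445.7 209.3 103.6] yaw 89.7 tz [-0.001 -0.001 -1.   ] w 0.480 F [-0.5 -0.3 -0.5] j [ 0.06  0.33 -0.69  2.03  0.27  0.88 -0.78]
part 4323 [424.8 189.3 109.8] [465.7 230.1 115.7] mid [445.2 209.7 112.7]
shaft top 1070 [445.1 210.9 105.9]
tool delta mm [0.  0.4 6.3]
```

View pics/w29.png

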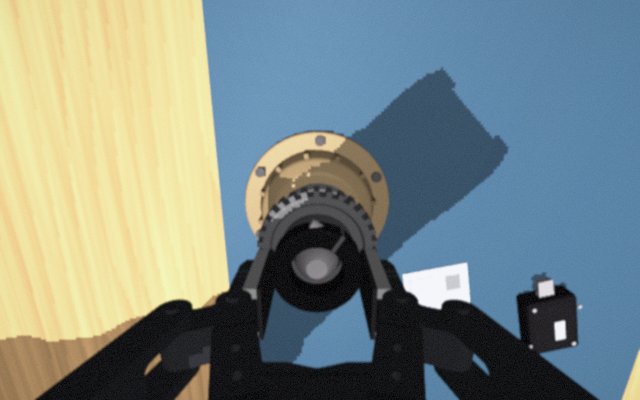

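Tip centred in the collar's bore (317,268). Lowering gently.

>>> carry_out([
  [0, 0, 0.002],
  [0, 0, 0.0015],
  [0, 0, 0.001],
  [0, 0, 0],
  [0, 0, 0],
], jaw=[0.036, 0.036, 0.036, 0.036, 0.036], turn=[0, 0, 0, 0, 0])

```text
clock: 28.22
ee_pos: [446.3, 209.7, 100.1]
tool_rot: [2.227, 2.216, 0.0]
ft_force: [-0.6, -0.7, -1.1]
width: 0.481
```

>>> carry_out([
  [0, 0, 0.001],
  [0, 0, 0],
  [0, 0, 0],
], jaw=[0.036, 0.036, 0.036], turn=[0, 0, 0])

```text
clock: 28.47
ee_pos: [446.3, 209.6, 99.1]
tool_rot: [2.227, 2.216, -0.0]
ft_force: [0.3, -0.6, -0.8]
width: 0.481
```

>>> carry_out([
  [0, 0, 0.001],
  [0, 0, 0.0005],
  [0, 0, 0],
], jaw=[0.036, 0.036, 0.036], turn=[0, 0, 0])

```text
clock: 28.72
ee_pos: [446.3, 209.6, 97.5]
tool_rot: [2.227, 2.216, -0.0]
ft_force: [-0.1, 0.7, -0.9]
width: 0.475
```

>>> carry_out([
  [0, 0, 0.0007],
  [0, 0, 0],
  [0, 0, 0],
], jaw=[0.036, 0.036, 0.036], turn=[0, 0, 0])

```text
clock: 28.97
ee_pos: [446.3, 209.7, 97.3]
tool_rot: [2.227, 2.216, -0.0]
ft_force: [-2.7, -0.8, 4.9]
width: 0.479
```

Contact; release and lift clear.

>>> carry_out([
  [0, 0, -0.0005],
  [0, 0, 0],
  [0, 0, 0],
  [0, 0, 0],
  [0, 0, -0.008],
], jaw=[0.048, 0.058, 0.066, 0.075, 0.08], turn=[0, 0, 0, 0, 0])

```text
clock: 29.38
ee_pos: [445.2, 209.0, 104.3]
tool_rot: [-2.226, -2.215, 0.004]
ft_force: [-0.5, 0.0, 0.1]
width: 0.935
```

>>> carry_out([
  [0, 0, -0.02],
  [0, 0, -0.03],
  [0, 0, -0.02],
  [0, 0, 0],
  [0, 0, 0],
], jaw=[0.085, 0.085, 0.085, 0.085, 0.085], turn=[0, 0, 0, 0, 0])

```text
clock: 29.8
ee_pos: [447.1, 210.1, 176.8]
tool_rot: [2.226, 2.215, 0.004]
ft_force: [1.0, -1.0, -1.0]
width: 0.998
```

```bash
python3 -W ignore -c "
from h import *
s,Rm,d=look('w30')
find(d,(445.5,209.5),36,80,91);P=cloud(d);r=np.hypot(P[...,0]-445.3,P[...,1]-209.5);k=(r>14)&(r<20)&(P[...,2]>95)&(P[...,2]<125);print('collar top z',k.sum(),np.median(P[k],0));find(d,(445.5,209.5),25,101,109.5)
d=snapshot('scene')
cv2.imwrite('pics/s30.png',cv2.resize(d['pixels'][50:150,220:380,::-1],None,fx=4.5,fy=4.5,interpolation=cv2.INTER_CUBIC))
cv2.imwrite('pics/s30f.png',d['pixels'][:,:,::-1])
"
```

```text
t 29.80 tcp [447.1 210.1 176.8] yaw 89.7 tz [ 0.003  0.001 -1.   ] w 0.998 F [ 1. -1. -1.] j [ 0.11  0.22 -0.72  1.95  0.17  1.02 -0.7 ]
shaft top 685 [445.  211.1 104.9]
obj 2331 [414.5 178.7  80.7] [476.3 240.5  87.9] mid [445.4 209.6  84.3]
collar top z 1257 [445.19450579 210.80289929 105.53582702]
obj 2586 [425.8 189.8 101.2] [465.8 230.7 109.1] mid [445.8 210.2 105.2]
```

View pics/w30.png

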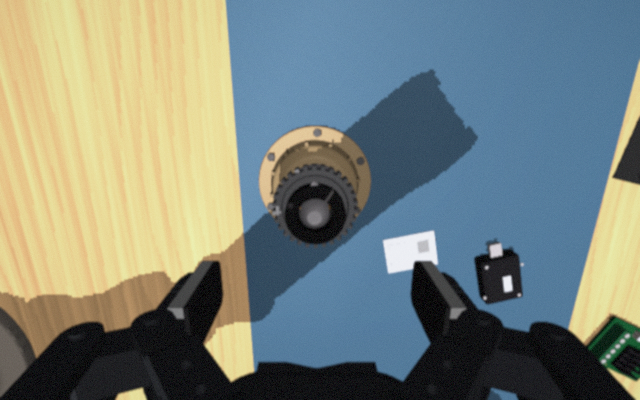

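View pics/s30.png

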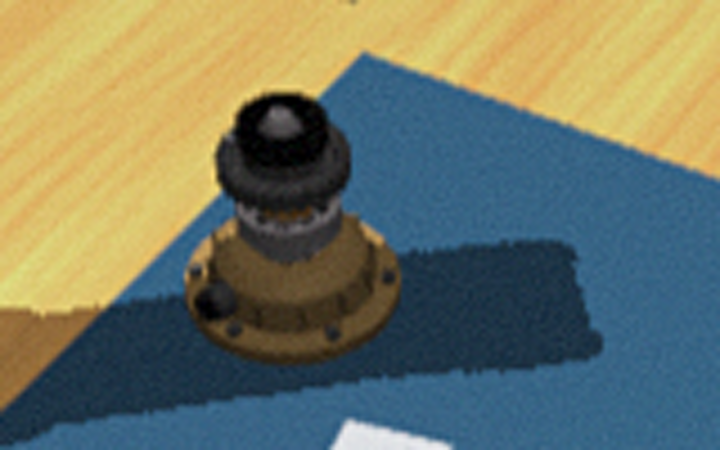

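View pics/s30f.png

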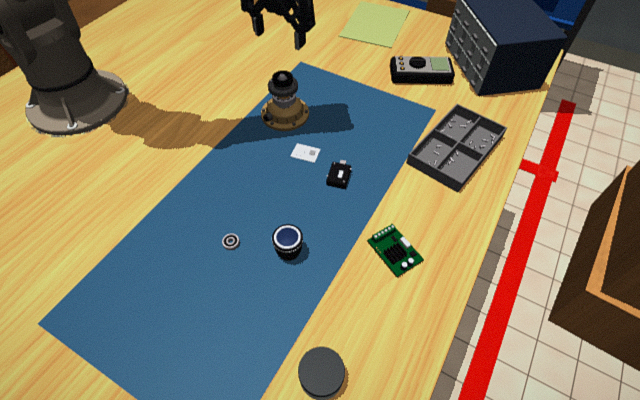

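The stack is complete, with the collar top at about 105.5 mm (106 expected). The small bearing, lens, tracker and board are at their old pixels. Handing in.

```bash
python3 -c "
from station import *
print(hand_in())"
```

```text
the job is handed in; nothing more can be done
None
```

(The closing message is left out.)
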